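# Put the roaster's service tools back in their fitted tray

### The job

The service on the sample roaster is finished: put the spanner and the screwdriver back in the black fitted tool tray, each the right way round in the recess cut to its shape, and press it down between the two spring rollers of its recess until it lies fully home, flat in the recess. Leave the bearing that is already in the tray, the loose gear and the bolts as they are.

Things in the scene. Friction and masses are not known exactly. Their poses are not given: they have to be found in the camera images.
- tool_tray: black plastic tool tray with light-grey recess floors, 160 x 246 x 24 mm (x, y, z), fixed on the counter at a place and yaw that vary; origin at the centre of its underside, top at z 24 mm. Two recesses run along its y axis: spanner at x -38 mm, screwdriver at x +38 mm. A tool in its recess has its axes parallel to the tray's, same way round (same yaw): jaws and blade tip to -y, handles to +y
- spanner: loose flat open-ended steel spanner, 33 x 179 x 8.5 mm (x, y, z), 0.13 kg; origin at the middle of its length on the underside; open jaws (33 mm wide) at the -y end, y = -90 to -45, plain handle about 16 to 18 mm wide towards +y up to y = +90; balances near y = -5 mm; z up as it lies
- spanner_head (a point): point of the spanner in its jaws, at x 0, y -75, z 4.2 mm in its frame
- spanner_end (a point): point of the spanner near its handle end, at x 0, y +80, z 4.2 mm in its frame
- screwdriver: loose flat screwdriver, 26 x 215 x 28 mm, 0.09 kg; origin at the middle of its length, level with the underside of the handle; thick plastic handle (25 mm wide, 27 mm high) at y = +13 to +107, thin steel blade (6 mm) 11 to 17 mm above the underside at y = -107 to +13; balances near y = +54 mm; z up as it lies (it does not roll)
- driver_end (a point): point of the screwdriver inside its handle end, at x 0, y +100, z 13.9 mm in its frame
- driver_tip (a point): point of the screwdriver near its blade tip, at x 0, y -100, z 13.9 mm in its frame
- nest_spanner_head (a point): where point spanner_head lies when the spanner is home (tray x -38, y -75, z 21.2 mm); axes as the tray's. Spanner recess: 7 mm deep, floor at tray z 17; jaw part 38 mm wide at y -92.5 to -42, handle part 22.4 mm wide at y -42 to +92.5; 2 to 3 mm free all round. The spanner at home has its origin at tray x -38, y 0, z 17 and stands 1.5 mm above the tray's top
- nest_spanner_end (a point): where point spanner_end lies when the spanner is home (tray x -38, y +80, z 21.2 mm); axes as the tray's
- nest_driver_end (a point): where point driver_end lies when the screwdriver is home (tray x 38, y +100, z 23.9 mm); axes as the tray's. Handle part of the recess: 29 mm wide, 14 mm deep, floor at tray z 10, at y +9 to +112; 2 mm free at each side, 4 mm at the ends. The screwdriver at home has its origin at tray x 38, y 0, z 10; its handle stands 13 mm above the tray's top
- nest_driver_tip (a point): where point driver_tip lies when the screwdriver is home (tray x 38, y -100, z 23.9 mm); axes as the tray's. Blade part of the recess: 10.4 mm wide, 3.5 mm deep, at y -112 to +9
- spanner_well (a point): on the tray's top, middle of the finger well across the spanner recess (tray x -38, y 0, z 24 mm): 72 mm wide along x, 44 mm along y, 12 mm deep, that is 5 mm deeper than the recess, so fingers that hold the spanner at y = 0 can set it down and let go; axes as the tray's
- driver_well (a point): on the tray's top, middle of the finger well across the screwdriver recess (tray x 38, y +56, z 24 mm): 72 mm wide along x, 44 mm along y, 18 mm deep, that is 4 mm deeper than the recess, so fingers that hold the handle at y = +56 can set it down and let go; axes as the tray's
- spanner_rollers (a point): on the tray's top, midway between the pair of spring rollers in the walls of the spanner recess (tray x -37.5, y +48, z 24 mm). Rounded steel rollers 21 mm long stand 4.5 mm out of each wall. A spanner only laid in stays propped up there by about 5 mm; pushed down here with 10 to 15 N it passes between them, and they then hold it by its sides
- driver_rollers (a point): on the tray's top, midway between the pair of spring rollers in the walls of the screwdriver recess, beside the blade (tray x 38, y -40, z 24 mm). Rounded steel rollers 20 mm long stand 4 mm out of each wall and 2 mm above the tray. A screwdriver only laid in has its blade propped up on them by about 4 mm; the blade pushed down here with about 10 N passes between them and is held; at home its top is 3 mm above the tray's
- bearing: ball bearing, 35 mm across, 11 mm high, already in its own nest in the tray at x 6, y -82 mm; 4 mm of it stand above the tray's top; origin at the centre of its underside; not to be disturbed
- spare_gear: loose brass gear, 48 mm across, 16 mm high, on the counter behind the tools; not to be disturbed
- bolt_1: loose hexagon bolt, 18 x 53 x 16 mm, on the counter; not to be disturbed
- bolt_2: loose hexagon bolt, 18 x 53 x 16 mm, on the counter; not to be disturbed

How it is judged:
By the outcome, as a careful person would: the job done as asked, in the order asked, and still so for the second after the job is handed in, with the robot touching nothing.
It also fails if it takes over 64 s, if anything falls off the work surface, if the arm or the gripper's body presses on something with over 40 N, if the wrist force passes 120 N, or if a joint passes its speed limit or range.

### The arm

A 6-joint arm with a two-finger parallel gripper is mounted at the origin on a cart in front of the work surface, level with it; the furniture and walls round the work are solid. World frame = base frame: x ahead of the robot, y to its left, z up, the work surface at z = 0. Lengths are in m, angles in rad, forces in N, time in s.
With the tool pointing down it reaches from about 0.25 to 0.8 m from the base axis. Payload 8.5 kg.
Tool frame: the origin (TCP) lies at the very end of the fingers, on their centre line; the grasp point (between the pads) lies 19 mm behind it; z points along the fingers, y is the direction in which the jaws open and shut (so a half turn about z gives the same grasp; the last joint's range is limited). The gripper opens to 85 mm and grips with 20 to 120 N. Pads are 22 mm wide; open, the fingers measure 114 mm over their backs; the gripper's body (76 mm by 85 mm) begins 54 mm behind the grasp point. The pads swing forward as they close: fully open they stand 13 mm farther back than shut.
Start: joints at [-1.283, 0.238, -0.013, 1.319, 0, 1.571], TCP at [0.149, -0.503, 0.231] pointing down, gripper open.
Joint ranges: [-2.66, 2.66], [-1.03, 1.9], [-1.14, 1.46], [-1.82, 2.27], [-1.45, 1.34], [-3.14, 3.14]. Speed limits (rad/s): [2.22, 2.22, 2.79, 3.14, 3.14, 3.14].

### API

Orientations are given as a 3x3 rotation matrix whose columns are the frame's x, y, z axes.
In Python, from bench import arm gives the robot as it stands.
- The arm moves only by the tool arm_command, never from a script. Its argument "commands" is a list of rows, each a list of 3 entries, a list of its own where there are three numbers: the opening, from 0 (shut) to 1 (fully open), then the shift along the tool's x, y, z in m, then the turn, a rotation vector about the tool's x, y, z in degrees. A call has 1 to 20 rows; each row is the pose to reach, as a shift and turn from the pose commanded when the call began, along the tool's axes at that moment; what a row does not reach only later rows make up. A row lasts 1/8 s, in which the tool goes at most 62.5 mm and 10.7 degrees, less where a joint would pass 70% of its speed; a pose out of reach is approached as far as the arm can. A call with a gripper value outside its range is refused whole. The fingers move at their own pace and stop on an object; "squeeze" is the grip in N (left out, the last holds). Time passes only in rows, so rows that repeat a pose let the fingers close. It gives the time, the measured TCP pose, the force and the opening at its end, in the units of the state.
- arm.read_state(): the state, without advancing time (a new reading comes with each control period).
- arm.grab_frame(name): name is "side" or "top" or "wrist"; returns (picture, depth): 384x512x3 uint8, blue, green, red; 384x512 float32, m along the optical axis (not along the pixel's ray), 0 where there is no reading.
- arm.get_calibration(name): a dict with "fx", "fy", "cx", "cy" (pixels), "k1" (the pictures are not rectified: a ray, as slopes to the right and down, at radius r is drawn at 1 + k1 r^2 times it, then the intrinsics apply), "camera_from_world" (4x4, takes a point from world to camera coordinates). Camera axes: x right, y down, z forward; pixel columns grow to the right and rows downward; lengths in m; the calibration is good to about 2 mm. A picture is of the moment at which its call begins: read the wrist's pose just before it. get_calibration takes no time and is no camera call; for the wrist camera it gives the pose at the moment of the call.
- arm.hand_in(): hands the job in, once; it reports no verdict.
The state is a dict: "clock": time; "joint_pos": joint angles; "dq": joint speeds; "joint_torque": joint torques, N m; "tool_pos": TCP position; "tcp_rot": TCP orientation; "ft_force": force on the tool from outside, world axes, zero at the start; "wrist_torque": the same for the moment, N m; "opening": opening from 0.0 (shut) to 1.0 (fully open).
Only numpy, scipy, OpenCV 4.12 (cv2) and the standard library are available. Lean on these libraries where they do the work, as an engineer would, in place of code of your own. Each camera call takes 0.05 s, during which the arm holds its last target.

## Working session

There is one attempt and no reset: what is moved stays moved. The work goes in short steps, Python scripts to look and compute and a tool call to move; the robot and the scene stay as the last step left them, time stands still between calls to the robot, and variables do not carry over. Pictures are saved under pics/ and viewed, and the job is handed in when it is done.

Besides the shell and the picture viewer there is one more tool, called after "Emit:" as name(argument=value, ...) on one line, values as JSON. arm_command: Moves the arm, as the interface text tells. Its arguments: {"type":"object","properties":{"commands":{"type":"array","items":{"type":"array"}},"squeeze":{"type":"number"}},"required":["commands"]}

```bash
ls; mkdir -p pics
cat > h.py <<'E'
import numpy as np, cv2
from bench import arm
def grab(n,fn=None):
    c=arm.get_calibration(n); im,d=arm.grab_frame(n)
    if fn: cv2.imwrite('pics/'+fn,im)
    return im,d,c
def ray(c,uv):
    uv=np.atleast_2d(np.array(uv,float))
    K=np.array([[c['fx'],0,c['cx']],[0,c['fy'],c['cy']],[0,0,1]])
    p=cv2.undistortPoints(uv.reshape(-1,1,2),K,np.array([c['k1'],0,0,0,0.])).reshape(-1,2)
    T=np.linalg.inv(np.array(c['camera_from_world']))
    d=np.c_[p,np.ones(len(p))]@T[:3,:3].T
    return T[:3,3],d
def toz(c,uv,z):
    o,d=ray(c,uv); s=(z-o[2])/d[:,2]; return o+s[:,None]*d
def proj(c,P):
    P=np.atleast_2d(P); T=np.array(c['camera_from_world']); q=P@T[:3,:3].T+T[:3,3]
    x=q[:,:2]/q[:,2:]; r2=(x**2).sum(1,keepdims=True); x=x*(1+c['k1']*r2)
    return x*[c['fx'],c['fy']]+[c['cx'],c['cy']]
E
python3 - <<'E'
from h import *
np.set_printoptions(precision=4,suppress=True)
print(arm.read_state())
for n in ['top','side','wrist']:
    im,d,c=grab(n,n+'0.png'); np.savez(n+'0.npz',im=im,d=d,**{k:np.array(v) for k,v in c.items()}); print(n,c)
E
```

```text
pics
{'clock': 0.0, 'joint_pos': array([-1.283 ,  0.2388, -0.0143,  1.3192,  0.    ,  1.5708]), 'dq': array([-0.0011, -0.0006,  0.0012,  0.0009, -0.0003, -0.0017]), 'joint_torque': array([  0.0026, -53.8784,  34.6433,   0.0184,  -0.0002,   0.    ]), 'tool_pos': array([ 0.1489, -0.503 ,  0.2307]), 'tcp_rot': array([[ 0.9589,  0.2839, -0.0004],
       [ 0.2839, -0.9589,  0.0014],
       [ 0.    , -0.0015, -1.    ]]), 'ft_force': array([-0.5585, -0.6585, -0.7179]), 'wrist_torque': array([ 0.0277, -0.0156, -0.0076]), 'opening': 0.9968134303134453}
top {'fx': 443.84755466988724, 'fy': 443.84755466988724, 'cx': 259.83349423626765, 'cy': 190.64426665175176, 'k1': -0.12110303002661758, 'camera_from_world': array([[ 0.0999, -0.995 ,  0.0035, -0.1534],
       [-0.9715, -0.0983, -0.2158,  0.5381],
       [ 0.2151,  0.0181, -0.9764,  1.2683],
       [ 0.    ,  0.    ,  0.    ,  1.    ]])}
side {'fx': 382.43169216199425, 'fy': 382.43169216199425, 'cx': 249.0431954528843, 'cy': 192.9672664453394, 'k1': -0.09631974478230235, 'camera_from_world': array([[ 0.9993,  0.0354,  0.0142, -0.5177],
       [ 0.0322, -0.5821, -0.8125, -0.0434],
       [-0.0205,  0.8123, -0.5829,  1.0198],
       [ 0.    ,  0.    ,  0.    ,  1.    ]])}
wrist {'fx': 298.7868129626263, 'fy': 298.7868129626263, 'cx': 252.96167296756295, 'cy': 192.1546837655297, 'k1': -0.016543678831176852, 'camera_from_world': array([[ 0.2849, -0.9586, -0.0011, -0.5238],
       [-0.9153, -0.2724,  0.2966, -0.0387],
       [-0.2846, -0.0835, -0.955 ,  0.3812],
       [ 0.    ,  0.    ,  0.    ,  1.    ]])}
```

View pics/top0.png

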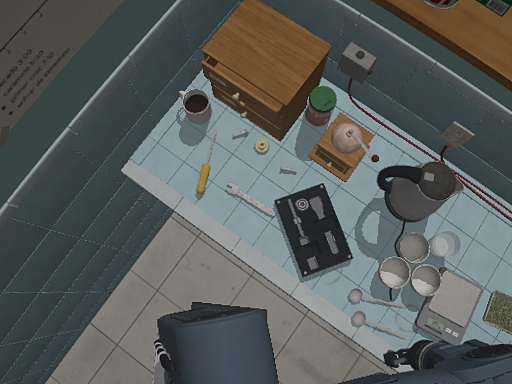

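View pics/side0.png

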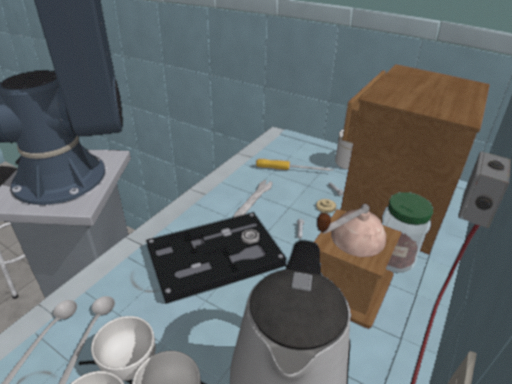

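Run:
```python
from h import *
im=cv2.imread('pics/top0.png')
a=cv2.resize(im[120:290,170:370],None,fx=4,fy=3.5,interpolation=cv2.INTER_CUBIC); 
a=cv2.resize(im[120:290,170:370],(700,595),interpolation=cv2.INTER_CUBIC);cv2.imwrite('pics/top0c.png',a)
im=cv2.imread('pics/side0.png')
a=cv2.resize(im[140:310,130:360],(800,591),interpolation=cv2.INTER_CUBIC);cv2.imwrite('pics/side0c.png',a)
```

```text
(no output)
```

View pics/top0c.png

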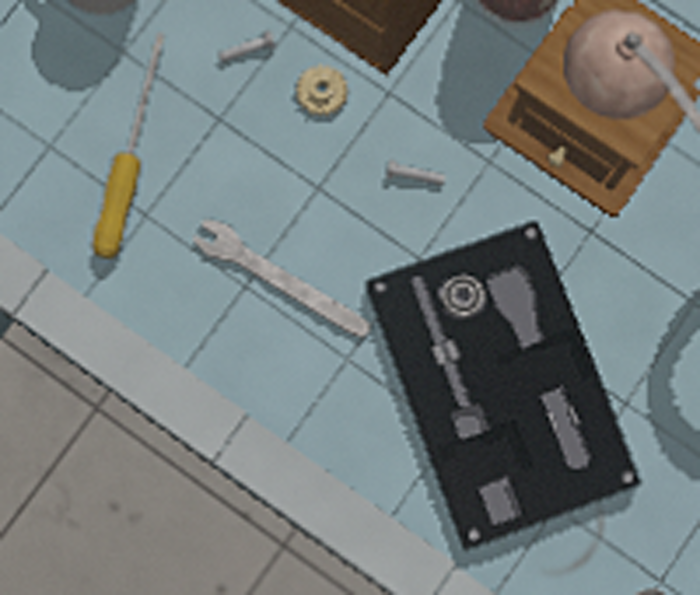

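View pics/side0c.png

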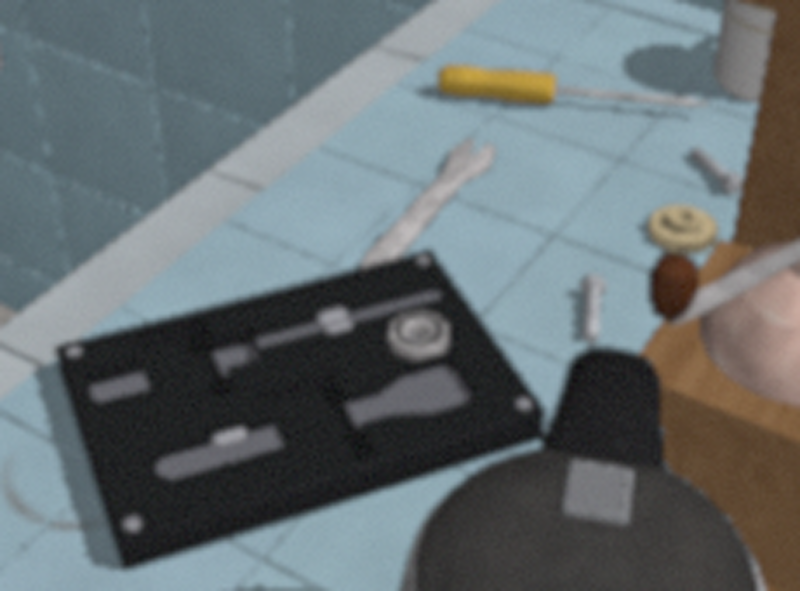

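View pics/wrist0.png

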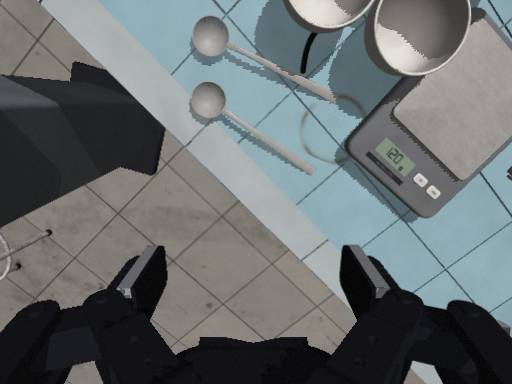

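Run:
```python
from h import *
np.set_printoptions(precision=4,suppress=True)
c=np.load('top0.npz');im=c['im']
s=3.5;off=np.array([170,120])
def f(p): return np.array(p)/s+off
scr=np.array([f(p) for p in [(379,287),(531,233),(628,478),(474,535)]])
P=toz(c,scr,.024);print('screws',P)
print('centre',P.mean(0)); ym=(P[2]+P[3]-P[0]-P[1])/2;print('len',np.linalg.norm(ym),'w',np.linalg.norm(P[0]-P[1]),np.linalg.norm(P[2]-P[3]));print('yaw of y', np.degrees(np.arctan2(ym[1],ym[0])))
hsv=cv2.cvtColor(im,cv2.COLOR_BGR2HSV)
# yellow handle
m=((hsv[...,0]>15)&(hsv[...,0]<35)&(hsv[...,1]>140)&(hsv[...,2]>90)).astype(np.uint8); m[:, :190]=0;m[:,215:]=0;m[:150]=0;m[205:]=0
ct=max(cv2.findContours(m,0,2)[0],key=cv2.contourArea);print(cv2.minAreaRect(ct))
ys,xs=np.nonzero(m);W=toz(c,np.c_[xs,ys],.020);mu=W.mean(0);u=np.linalg.svd(W[:,:2]-mu[:2])[2][0];t=(W[:,:2]-mu[:2])@u;print('handle',mu,u,t.min(),t.max())
tip=toz(c,[f((160,38))],.014);end=toz(c,[f((105,250))],.014);print('tip,end',tip,end,np.linalg.norm(tip-end))
a=toz(c,[f((365,330)),f((206,240))],.006);print('spanner end, head',a,np.linalg.norm(a[0]-a[1]))
```

```text
screws [[ 0.5288 -0.1576  0.024 ]
 [ 0.5905 -0.2867  0.024 ]
 [ 0.3841 -0.3855  0.024 ]
 [ 0.3235 -0.2576  0.024 ]]
centre [ 0.4567 -0.2719  0.024 ]
len 0.2285745866845674 w 0.14309656625641673 0.14155202827843713
yaw of y -154.24164686803607
((202.8529815673828, 178.08824157714844), (7.518604278564453, 29.346811294555664), 14.03624439239502)
handle [0.5815 0.0822 0.02  ] [-0.9929  0.1192] -0.04671391244562488 0.04632720673374507
tip,end [[0.7414 0.0622 0.014 ]] [[0.5396 0.0864 0.014 ]] 0.203304122700767
spanner end, head [[ 0.4928 -0.1494  0.006 ]
 [ 0.5593 -0.0009  0.006 ]] 0.16267937418042017
```

Run:
```python
from h import *
np.set_printoptions(precision=4,suppress=True)
c=np.load('wrist0.npz');s=arm.read_state()
T=np.linalg.inv(c['camera_from_world']);R=s['tcp_rot'];p=s['tool_pos']
print('cam in tool',R.T@(T[:3,3]-p)); print('cam axes in tool\n',R.T@T[:3,:3])
# heights cloud
pts=[]
for n in ['top','side']:
    c=np.load(n+'0.npz');d=c['d'];v,u=np.mgrid[0:384,0:512]
    o,dr=ray(c,np.c_[u.ravel(),v.ravel()]);  # dir has unit cam z
    P=o+dr*d.ravel()[:,None];P=P[d.ravel()>0];pts.append(P)
P=np.vstack(pts);np.save('cloud.npy',P)
ctr=np.array([.4567,-.2719]);ex=np.array([-.435,.9004]);ey=np.array([-.9004,-.435])
q=np.c_[(P[:,:2]-ctr)@ex,(P[:,:2]-ctr)@ey,P[:,2]]
# grid of max height in tray frame, 20mm
print('rows y -160..180, cols x -200..140')
for y in range(-180,200,20):
    print(y,[int(1000*max(q[(abs(q[:,0]-x/1000)<.01)&(abs(q[:,1]-y/1000)<.01),2],default=0)) for x in range(-200,160,20)])
```

```text
cam in tool [ 0.0766 -0.0007 -0.1441]
cam axes in tool
 [[ 0.0011 -0.955  -0.2965]
 [ 1.      0.001   0.0004]
 [-0.0001 -0.2965  0.955 ]]
rows y -160..180, cols x -200..140
-180 [794, 775, 771, 770, 128, 121, 5, 4, 5, 12, 5, 4, 4, 4, 3, 4, 8, 5]
-160 [772, 772, 771, 142, 124, 51, 4, 7, 4, 7, 5, 6, 6, 6, 7, 3, 6, 12]
-140 [771, 772, 129, 128, 14, 3, 5, 8, 6, 5, 4, 4, 5, 4, 6, 6, 12, 13]
-120 [772, 770, 126, 123, 5, 4, 26, 26, 31, 28, 28, 29, 28, 30, 32, 12, 13, 12]
-100 [771, 226, 17, 3, 5, 6, 26, 30, 31, 28, 31, 33, 28, 28, 29, 12, 13, 4]
-80 [168, 6, 5, 6, 4, 5, 27, 27, 21, 29, 32, 32, 29, 28, 29, 13, 5, 6]
-60 [191, 6, 5, 5, 4, 3, 28, 30, 21, 27, 31, 29, 28, 27, 29, 6, 3, 7]
-40 [4, 4, 6, 2, 5, 4, 27, 30, 27, 29, 30, 28, 30, 29, 30, 4, 6, 5]
-20 [5, 3, 3, 5, 5, 3, 27, 26, 21, 25, 31, 30, 27, 30, 30, 3, 7, 4]
0 [5, 1, 5, 5, 3, 4, 27, 16, 16, 19, 27, 30, 28, 27, 27, 3, 4, 7]
20 [4, 3, 4, 5, 6, 4, 30, 27, 25, 28, 27, 27, 25, 26, 26, 6, 3, 4]
40 [3, 4, 3, 3, 3, 6, 28, 31, 26, 28, 27, 26, 25, 27, 28, 4, 4, 5]
60 [8, 3, 4, 6, 3, 3, 28, 30, 28, 27, 28, 11, 12, 25, 27, 5, 5, 5]
80 [3, 6, 5, 4, 5, 4, 26, 29, 25, 27, 27, 27, 25, 27, 28, 5, 5, 5]
100 [5, 4, 3, 6, 4, 8, 29, 28, 28, 27, 29, 26, 25, 27, 29, 3, 4, 4]
120 [4, 6, 9, 4, 3, 7, 28, 29, 26, 28, 29, 27, 28, 28, 26, 8, 5, 3]
140 [5, 7, 5, 4, 5, 4, 5, 2, 4, 5, 5, 4, 3, 5, 4, 5, 6, 2]
160 [63, 62, 62, 61, 3, 2, 4, 5, 5, 4, 4, 4, 6, 5, 4, 4, 5, 2]
180 [65, 23, 61, 63, 63, 5, 5, 5, 3, 8, 7, 5, 4, 4, 4, 2, 2, -860]
```

Emit:
arm_command(commands=[[1, [0.375, -0.137, -0.02], [0, 0, -9.3]], [1, [0.375, -0.137, -0.02], [0, 0, -9.3]], [1, [0.375, -0.137, -0.02], [0, 0, -9.3]], [1, [0.375, -0.137, -0.02], [0, 0, -9.3]], [1, [0.375, -0.137, -0.02], [0, 0, -9.3]], [1, [0.375, -0.137, -0.02], [0, 0, -9.3]], [1, [0.375, -0.137, -0.02], [0, 0, -9.3]], [1, [0.375, -0.137, -0.02], [0, 0, -9.3]], [1, [0.375, -0.137, -0.02], [0, 0, -9.3]], [1, [0.375, -0.137, -0.02], [0, 0, -9.3]]])

```text
clock: 1.4
tool_pos: [0.4688, -0.2663, 0.2513]
tcp_rot: [[0.901, 0.434, -0.0], [0.434, -0.901, 0.0], [-0.0, -0.0, -1.0]]
ft_force: [-1.0, 0.3, -0.6]
opening: 1.001
```

```bash
cat > look.py <<'E'
import sys
from h import *
np.set_printoptions(precision=4,suppress=True)
n,tag=sys.argv[1:3]
s=arm.read_state();print(s['clock'],s['tool_pos'],s['tcp_rot'].ravel(),s['ft_force'],s['opening'])
im,d,c=grab(n,tag+'.png');np.savez(tag+'.npz',im=im,d=d,p=s['tool_pos'],R=s['tcp_rot'],**{k:np.array(v) for k,v in c.items()})
E
python3 look.py wrist w1
```

```text
1.4 [ 0.4688 -0.2663  0.2513] [ 0.901   0.4338 -0.0003  0.4338 -0.901   0.0001 -0.0002 -0.0002 -1.    ] [-0.9874  0.3037 -0.6433] 1.0008596835459673
```

View pics/w1.png

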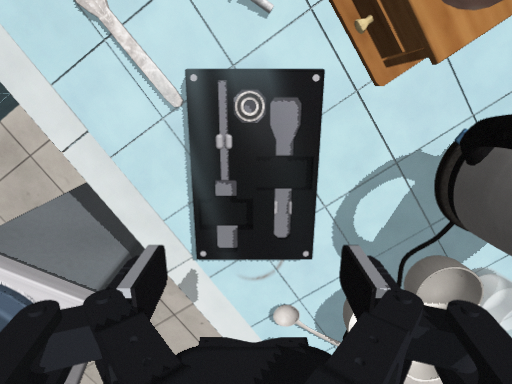

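Run:
```python
from h import *
np.set_printoptions(precision=4,suppress=True)
c=np.load('w1.npz');im=c['im'];g=cv2.cvtColor(im,cv2.COLOR_BGR2GRAY)
S=[]
for u,v in [(194,77),(317,77),(306,254),(203,254)]:
    w=g[v-6:v+7,u-6:u+7].astype(float);w=np.clip(w-80,0,None);yy,xx=np.mgrid[-6:7,-6:7]
    w[(abs(xx)>4)|(abs(yy)>4)]=0
    S.append((u+(w*xx).sum()/w.sum(),v+(w*yy).sum()/w.sum()))
print(np.array(S));P=toz(c,S,.0245);print(P[:,:2])
ctr=P.mean(0);ym=(P[2]+P[3]-P[0]-P[1])/2;xm=(P[0]+P[3]-P[1]-P[2])/2
print('ctr',ctr,'L',np.linalg.norm(ym),'W',np.linalg.norm(xm),'yaw',np.degrees(np.arctan2(-ym[0],ym[1])),np.degrees(np.arctan2(xm[1],xm[0])))
a=np.arctan2(-ym[0],ym[1]);E=np.array([[np.cos(a),-np.sin(a)],[np.sin(a),np.cos(a)]])
# recess floor segments
m=((g>70)&(g<150)).astype(np.uint8);m2=np.zeros_like(m);m2[65:265,185:325]=m[65:265,185:325]
n,l,st,ce=cv2.connectedComponentsWithStats(m2)
for i in range(1,n):
    if st[i,4]>100:
        ys,xs=np.nonzero(l==i)
        q=(toz(c,np.c_[xs,ys],.017)[:,:2]-ctr[:2])@E; q10=(toz(c,np.c_[xs,ys],.010)[:,:2]-ctr[:2])@E
        print(st[i],'z17',q.min(0),q.max(0),'z10',q10.min(0),q10.max(0))
# bearing
b=toz(c,[(249,107)],.028)[:,:2]-ctr[:2];print('bearing',b@E)
# depth check of tray top
v,u=np.array([(70,250),(250,265),(150,305)]).T
o,dr=ray(c,np.c_[u,v]);print((o+dr*c['d'][v,u][:,None])[:,2])
a=toz(c,[(180,103),(88,0)],.0085);print('spanner',a)
```

```text
[[193.1912  77.219 ]
 [315.6997  77.3677]
 [305.3881 253.3517]
 [202.7264 253.2309]]
[[ 0.5299 -0.159 ]
 [ 0.5918 -0.2876]
 [ 0.3853 -0.387 ]
 [ 0.3234 -0.2584]]
ctr [ 0.4576 -0.273   0.0245] L 0.22911164070778062 W 0.1427140261810212 yaw 115.71715127302834 115.6998439834245
[224  65  46  16 397] z17 [-0.0173 -0.1285] [ 0.0359 -0.1119] z10 [-0.0177 -0.1292] [ 0.0365 -0.1123]
[ 185   69   53  193 1078] z17 [ 0.0243 -0.1242] [0.0894 0.131 ] z10 [ 0.0247 -0.1248] [0.091  0.1351]
[ 215   80   21  116 1131] z17 [ 0.0252 -0.1119] [0.0521 0.0319] z10 [ 0.0256 -0.1123] [0.053  0.0341]
[233  89  33  34 214] z17 [-0.0131 -0.1018] [ 0.0259 -0.063 ] z10 [-0.0133 -0.102 ] [ 0.0264 -0.0625]
[237  93  25  27 235] z17 [-0.0081 -0.0972] [ 0.0212 -0.0666] z10 [-0.0083 -0.0973] [ 0.0216 -0.0662]
[ 270   97   31   59 1419] z17 [-0.0558 -0.0926] [-0.019  -0.0219] z10 [-0.0569 -0.0927] [-0.0194 -0.0206]
[244 100  12  13 128] z17 [-0.0008 -0.0891] [ 0.0127 -0.075 ] z10 [-0.0008 -0.0891] [ 0.0129 -0.0747]
[274 188  18  50 761] z17 [-0.05    0.0221] [-0.0265  0.0932] z10 [-0.051   0.0242] [-0.027   0.0966]
[217 225  21  23 443] z17 [0.0235 0.0752] [0.0521 0.1088] z10 [0.0239 0.0782] [0.053  0.1125]
bearing [[ 0.0064 -0.0812]]
[0.0262 0.0268 0.0266]
spanner [[ 0.4945 -0.1526  0.0085]
 [ 0.5544 -0.0152  0.0085]]
```

Emit:
arm_command(commands=[[1, [0.149, -0.157, 0.03], [0, 0, -40.3]], [1, [0.149, -0.157, 0.03], [0, 0, -40.3]], [1, [0.149, -0.157, 0.03], [0, 0, -40.3]], [1, [0.149, -0.157, 0.03], [0, 0, -40.3]], [1, [0.149, -0.157, 0.03], [0, 0, -40.3]], [1, [0.149, -0.157, 0.03], [0, 0, -40.3]], [1, [0.149, -0.157, 0.03], [0, 0, -40.3]]])

```text
clock: 2.33
tool_pos: [0.5353, -0.0607, 0.2216]
tcp_rot: [[0.408, 0.913, 0.0], [0.913, -0.408, -0.0], [0.0, 0.0, -1.0]]
ft_force: [0.3, -0.4, -0.6]
opening: 1.001
```

```bash
python3 look.py wrist w2
```

```text
2.325 [ 0.5353 -0.0607  0.2216] [ 0.4081  0.9129  0.0003  0.9129 -0.4081 -0.0001  0.      0.0003 -1.    ] [ 0.3232 -0.441  -0.5912] 1.0012180936859207
```

View pics/w2.png

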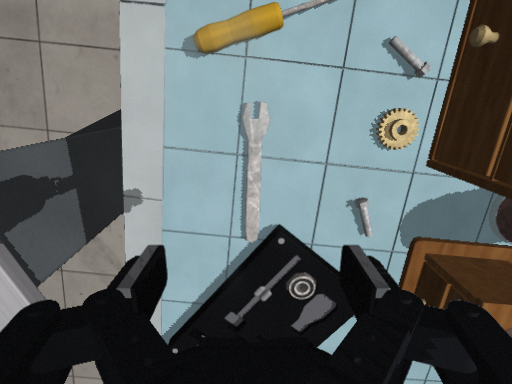

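```bash
cat > spn.py <<'E'
from h import *
import sys
np.set_printoptions(precision=4,suppress=True)
c=np.load('w2.npz');im=c['im'];hsv=cv2.cvtColor(im,cv2.COLOR_BGR2HSV)
m=((hsv[...,1]<45)&(hsv[...,2]>90)).astype(np.uint8);m[:95]=0;m[245:]=0;m[:,:235]=0;m[:,275:]=0
n,l,st,ce=cv2.connectedComponentsWithStats(m);i=1+np.argmax(st[1:,4]);print(st[i])
ys,xs=np.nonzero(l==i);W=toz(c,np.c_[xs,ys],.006)[:,:2]
R=c['R'];ex=R[:2,0]
# handle axis: mid of width per row, handle rows only
mid=[];wid=[]
for r in range(150,235):
    x=xs[ys==r]
    if len(x): 
        a=toz(c,[(x.min()-.5,r),(x.max()+.5,r)],.0065)[:,:2];mid.append(a.mean(0));wid.append(np.linalg.norm(a[1]-a[0]))
mid=np.array(mid);print('handle w',np.median(wid))
mu=mid.mean(0);u=np.linalg.svd(mid-mu)[2][0];u=u if u[1]<0 else -u
t=(W-mu)@u;print('extent',t.min(),t.max(),'len',t.max()-t.min())
k=(t.max()+t.min())/2
cen=mu+k*u;print('centre',cen,'ydir',u,np.degrees(np.arctan2(u[1],u[0])))
print('from handle end',mu+(t.max()-.0895)*u)
a=np.arctan2(-u[0],u[1]);print('yaw',np.degrees(a))
E
python3 spn.py
```

```text
[ 242  101   33  142 2297]
handle w 0.018729212649511242
extent -0.11088278419685188 0.069081432061989 len 0.17996421625884088
centre [ 0.5306 -0.0745] ydir [-0.4432 -0.8964] -116.3066134823897
from handle end [ 0.5304 -0.0749]
yaw 153.6933865176103
```

Emit:
arm_command(commands=[[0.5, [-0.015, 0.001, 0.06], [0, 0, 2.2]], [0.5, [-0.015, 0.001, 0.12], [0, 0, 2.2]], [0.5, [-0.015, 0.001, 0.17], [0, 0, 2.2]], [0.5, [-0.015, 0.001, 0.2], [0, 0, 2.2]], [0.5, [-0.015, 0.001, 0.21], [0, 0, 2.2]], [0.5, [-0.015, 0.001, 0.218], [0, 0, 2.2]], [0.5, [-0.015, 0.001, 0.218], [0, 0, 2.2]], [0.5, [-0.015, 0.001, 0.218], [0, 0, 2.2]]])

```text
clock: 3.38
tool_pos: [0.5312, -0.0736, 0.0044]
tcp_rot: [[0.44, 0.898, 0.002], [0.898, -0.44, -0.0], [0.001, 0.002, -1.0]]
ft_force: [0.1, -0.2, -0.4]
opening: 0.496
```

```bash
python3 look.py wrist w3
```

```text
3.375 [ 0.5312 -0.0736  0.0044] [ 0.4402  0.8979  0.0018  0.8979 -0.4402 -0.0002  0.0006  0.0017 -1.    ] [ 0.0538 -0.2257 -0.4141] 0.4957326925767318
```

View pics/w3.png

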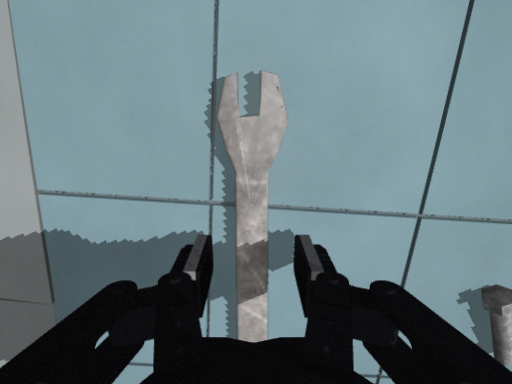

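Emit:
arm_command(commands=[[0, [0, 0, 0.001], [0, 0, 0]], [0, [0, 0, 0.001], [0, 0, 0]], [0, [0, 0, 0.001], [0, 0, 0]], [0, [0, 0, 0.001], [0, 0, 0]], [0, [0, 0, 0.001], [0, 0, 0]], [0, [0, 0, 0.001], [0, 0, 0]]], squeeze=80)

```text
clock: 4.18
tool_pos: [0.5306, -0.0734, 0.003]
tcp_rot: [[0.44, 0.898, 0.001], [0.898, -0.44, 0.0], [0.0, 0.001, -1.0]]
ft_force: [-2.0, -0.3, 7.1]
opening: 0.158
```

Emit:
arm_command(commands=[[0, [0, 0, -0.02], [0, 0, 0]], [0, [0, 0, -0.06], [0, 0, 0]], [0, [0, 0, -0.1], [0, 0, 0]], [0, [0, 0, -0.1], [0, 0, 0]], [0, [0, 0, -0.1], [0, 0, 0]]])

```text
clock: 4.8
tool_pos: [0.53, -0.0734, 0.1018]
tcp_rot: [[0.44, 0.898, -0.001], [0.898, -0.44, 0.0], [-0.0, -0.001, -1.0]]
ft_force: [0.1, 0.5, -2.4]
opening: 0.156
```

```bash
python3 look.py wrist w4;  python3 look.py side s4
```

```text
4.8 [ 0.53   -0.0734  0.1018] [ 0.44    0.898  -0.0006  0.898  -0.44    0.0001 -0.0001 -0.0006 -1.    ] [ 0.148   0.542  -2.3842] 0.15563443686931092
4.85 [ 0.5296 -0.0734  0.1012] [ 0.4401  0.898  -0.0018  0.898  -0.4401  0.0003 -0.0005 -0.0018 -1.    ] [-0.411   0.0959 -1.981 ] 0.1563429268316086
```

View pics/w4.png

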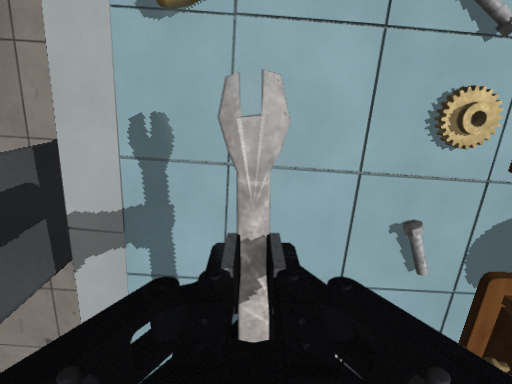

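View pics/s4.png

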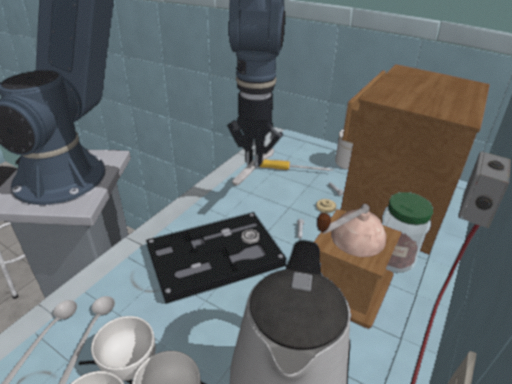

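Run:
```python
from h import *
np.set_printoptions(precision=4,suppress=True)
c=np.load('w4.npz');im=c['im'];hsv=cv2.cvtColor(im,cv2.COLOR_BGR2HSV);R=c['R'];p=c['p']
m=((hsv[...,1]<45)&(hsv[...,2]>90)).astype(np.uint8);m[:60]=0;m[345:]=0;m[:,:212]=0;m[:,295:]=0
n,l,st,ce=cv2.connectedComponentsWithStats(m);i=1+np.argmax(st[1:,4]);print(st[i])
ys,xs=np.nonzero(l==i)
z=p[2]+.0055-0.0
def tool(uv,z): return (toz(c,uv,z)-p)@R
q=tool(np.c_[xs,ys],z);print('x max (head) tool',q[:,0].max(),'min',q[:,0].min())
rows=[]
for r in list(range(185,230))+list(range(300,338)):
    x=xs[ys==r]
    if len(x):
        a=tool([(x.min()-.5,r),(x.max()+.5,r)],z);rows.append((a[:,0].mean(),a[:,1].mean(),abs(a[1,1]-a[0,1])))
rows=np.array(rows);k=np.polyfit(rows[:,0],rows[:,1],1);print('lateral fit',k,np.degrees(np.arctan(k[0])),'w',np.median(rows[:,2]))
head=[]
for r in range(100,125):
    x=xs[ys==r];a=tool([(x.min()-.5,r),(x.max()+.5,r)],z);head.append((a[:,0].mean(),a[:,1].mean(),abs(a[1,1]-a[0,1])))
print(np.array(head)[::6])
# depth at head and handle
for u,v in [(232,125),(272,125),(253,160),(252,210),(253,325)]:
    o,d=ray(c,[(u,v)]);P=o+d*np.median(c['d'][v-2:v+3,u-2:u+3]);print((u,v),(P-p)@R)
```

```text
[ 218   69   77  198 7706]
x max (head) tool 0.08944772067862637 min -0.0070355561008724615
lateral fit [0.0025 0.0003] 0.1442905248945206 w 0.016473867554584024
[[0.0766 0.0005 0.0293]
 [0.074  0.0005 0.0304]
 [0.0714 0.0002 0.0319]
 [0.0688 0.0007 0.033 ]
 [0.0662 0.0009 0.0318]]
(232, 125) [[ 0.0658 -0.0092 -0.0072]]
(272, 125) [[ 0.0658  0.0088 -0.007 ]]
(253, 160) [[ 0.0499  0.0003 -0.0071]]
(252, 210) [[ 0.025  -0.0002 -0.0069]]
(253, 325) [[-0.0433  0.0004 -0.0074]]
```

Emit:
arm_command(commands=[[0, [-0.235, 0.053, 0], [0, 0, 38.2]], [0, [-0.235, 0.053, 0], [0, 0, 38.2]], [0, [-0.235, 0.053, 0], [0, 0, 38.2]], [0, [-0.235, 0.053, 0], [0, 0, 38.2]], [0, [-0.235, 0.053, 0.04], [0, 0, 38.2]], [0, [-0.235, 0.053, 0.04], [0, 0, 38.2]], [0, [-0.235, 0.053, 0.04], [0, 0, 38.2]], [0, [-0.235, 0.053, 0.04], [0, 0, 38.2]]])

```text
clock: 5.9
tool_pos: [0.4755, -0.3075, 0.0634]
tcp_rot: [[0.901, 0.435, 0.001], [0.435, -0.901, -0.001], [0.001, 0.001, -1.0]]
ft_force: [-0.4, -0.4, -1.0]
opening: 0.154
```

```bash
python3 look.py wrist w5
```

```text
5.9 [ 0.4755 -0.3075  0.0634] [ 0.9006  0.4347  0.0013  0.4347 -0.9006 -0.0007  0.0008  0.0012 -1.    ] [-0.4427 -0.397  -0.9882] 0.15418788449194762
```

View pics/w5.png

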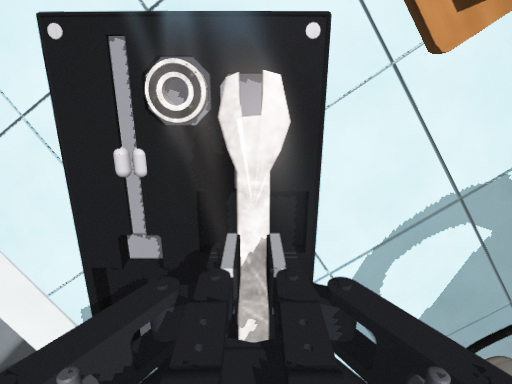

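Run:
```python
from h import *
np.set_printoptions(precision=4,suppress=True)
c=np.load('w5.npz');p=c['p'];R=c['R']
P=toz(c,[(55,31),(313,31)],.0245)
a=np.radians(115.7);E=np.array([[np.cos(a),-np.sin(a)],[np.sin(a),np.cos(a)]])
d=P[0]-P[1];print(np.linalg.norm(d),np.degrees(np.arctan2(d[1],d[0])))
ctr=P[:,:2].mean(0)-E@[0,-.1146];print('ctr',ctr)
b=toz(c,[(177,91)],.028)[0,:2];print('bearing tray',(b-ctr)@E)
print('tcp in tray',(p[:2]-ctr)@E, 'w old ctr',(p[:2]-[.4576,-.273])@E)
# same-plane relative: roller mid
```

```text
0.14313013357601526 115.62221455572747
ctr [ 0.4573 -0.2729]
bearing tray [ 0.0049 -0.0827]
tcp in tray [-0.039  -0.0013] w old ctr [-0.0388 -0.0011]
```

Emit:
arm_command(commands=[[0, [-0.001, -0.001, 0.015], [0, 0, 0]], [0, [-0.001, -0.001, 0.025], [0, 0, 0]], [0, [-0.001, -0.001, 0.03], [0, 0, 0]], [0, [-0.001, -0.001, 0.03], [0, 0, 0]], [0, [-0.001, -0.001, 0.03], [0, 0, 0]]])

```text
clock: 6.58
tool_pos: [0.4734, -0.3075, 0.0324]
tcp_rot: [[0.901, 0.433, 0.0], [0.433, -0.901, -0.0], [0.0, 0.0, -1.0]]
ft_force: [0.3, 0.4, -1.0]
opening: 0.155
```

```bash
python3 look.py wrist w6
```

```text
6.575 [ 0.4734 -0.3075  0.0324] [ 0.9012  0.4335  0.0002  0.4335 -0.9012 -0.      0.0001  0.0001 -1.    ] [ 0.3234  0.3955 -0.9832] 0.15538906106423359
```

View pics/w6.png

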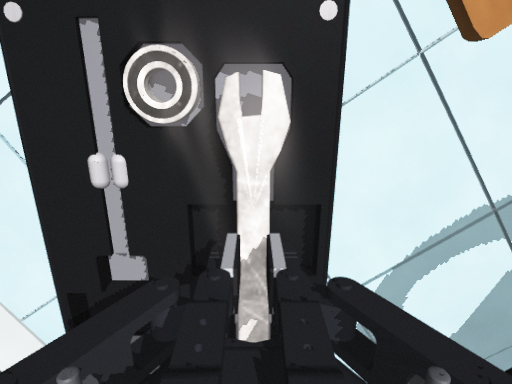

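Emit:
arm_command(commands=[[0, [0, 0, 0.004], [0, 0, 0]], [0, [0, 0, 0.007], [0, 0, 0]], [0, [0, 0, 0.009], [0, 0, 0]], [0, [0, 0, 0.009], [0, 0, 0]]])

```text
clock: 7.12
tool_pos: [0.4732, -0.3073, 0.0234]
tcp_rot: [[0.901, 0.433, -0.0], [0.433, -0.901, 0.0], [0.0, -0.0, -1.0]]
ft_force: [0.2, 0.7, 1.9]
opening: 0.156
```

Emit:
arm_command(commands=[[0.35, [0, 0, 0], [0, 0, 0]], [0.35, [0, 0, 0], [0, 0, 0]], [0.35, [0, 0, 0], [0, 0, 0]], [0.35, [0, 0, -0.01], [0, 0, 0]], [0.35, [0, 0, -0.05], [0, 0, 0]], [0.35, [0, 0, -0.08], [0, 0, 0]], [0.35, [0, 0, -0.08], [0, 0, 0]]])

```text
clock: 8.0
tool_pos: [0.4747, -0.3083, 0.1063]
tcp_rot: [[0.901, 0.433, 0.004], [0.433, -0.901, -0.003], [0.003, 0.004, -1.0]]
ft_force: [0.2, -0.5, -0.2]
opening: 0.351
```

```bash
python3 look.py wrist w7
```

```text
8.0 [ 0.4747 -0.3083  0.1063] [ 0.9012  0.4335  0.0042  0.4335 -0.9012 -0.0026  0.0027  0.0042 -1.    ] [ 0.215  -0.4931 -0.243 ] 0.35071677812338414
```

View pics/w7.png

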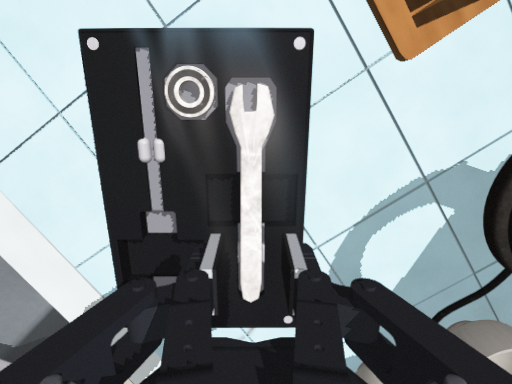

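Emit:
arm_command(commands=[[0, [-0.047, -0.0005, 0.02], [0, 0, 0]], [0, [-0.047, -0.0005, 0.05], [0, 0, 0]], [0, [-0.047, -0.0005, 0.065], [0, 0, 0]], [0, [-0.047, -0.0005, 0.065], [0, 0, 0]]])

```text
clock: 8.55
tool_pos: [0.4301, -0.3266, 0.0371]
tcp_rot: [[0.901, 0.434, -0.002], [0.434, -0.901, 0.002], [-0.001, -0.003, -1.0]]
ft_force: [0.3, -0.1, -0.1]
opening: 0.001
```

```bash
python3 look.py wrist w8;python3 look.py side s8
```

```text
8.55 [ 0.4301 -0.3266  0.0371] [ 0.901   0.4338 -0.0021  0.4338 -0.901   0.0018 -0.0011 -0.0025 -1.    ] [ 0.268  -0.0556 -0.1237] 0.0006315158342183112
8.6 [ 0.4307 -0.327   0.038 ] [ 0.9009  0.434  -0.0009  0.434  -0.9009  0.0008 -0.0005 -0.0011 -1.    ] [0.9475 0.5685 0.9799] -0.0004394097369244808
```

View pics/w8.png

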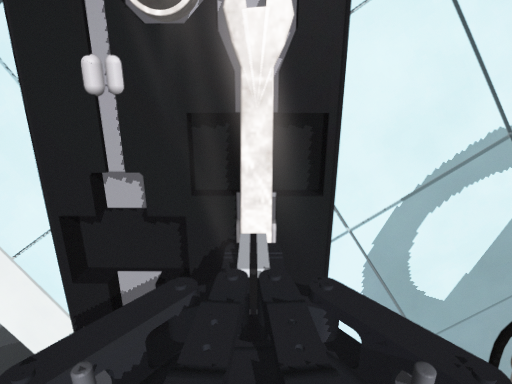

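Run:
```python
import cv2
im=cv2.imread('pics/s8.png');cv2.imwrite('pics/s8c.png',cv2.resize(im[180:310,130:310],(800,578),interpolation=2))
```

```text
(no output)
```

View pics/s8c.png

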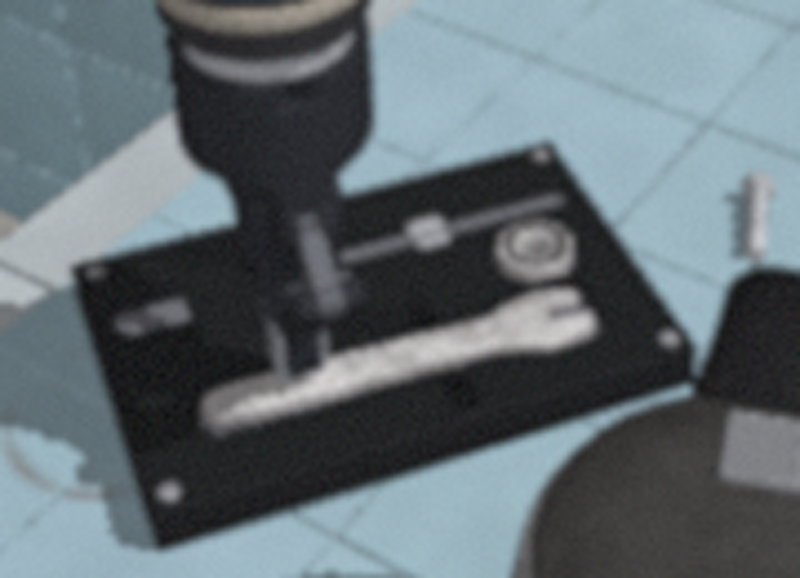

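Emit:
arm_command(commands=[[0, [0, 0, 0.005], [0, 0, 0]], [0, [0, 0, 0.008], [0, 0, 0]], [0, [0, 0, 0.01], [0, 0, 0]], [0, [0, 0, 0.011], [0, 0, 0]]])

```text
clock: 9.15
tool_pos: [0.4312, -0.3277, 0.0289]
tcp_rot: [[0.901, 0.434, 0.002], [0.434, -0.901, -0.001], [0.001, 0.002, -1.0]]
ft_force: [-3.2, 3.0, 22.7]
opening: 0.001
```

Emit:
arm_command(commands=[[0, [0, 0, 0.0005], [0, 0, 0]], [0, [0, 0, 0.001], [0, 0, 0]], [0, [0, 0, 0.001], [0, 0, 0]]])

```text
clock: 9.52
tool_pos: [0.4311, -0.3275, 0.0275]
tcp_rot: [[0.901, 0.434, 0.002], [0.434, -0.901, -0.001], [0.001, 0.001, -1.0]]
ft_force: [-2.8, 2.9, 13.7]
opening: -0.0
```

Emit:
arm_command(commands=[[0, [0, 0, 0.001], [0, 0, 0]], [0, [0, 0, 0.0015], [0, 0, 0]], [0, [0, 0, 0.002], [0, 0, 0]], [0, [0, 0, 0.002], [0, 0, 0]]])

```text
clock: 10.02
tool_pos: [0.4306, -0.3266, 0.0255]
tcp_rot: [[0.901, 0.434, 0.001], [0.434, -0.901, 0.001], [0.001, -0.001, -1.0]]
ft_force: [-4.3, 6.8, 17.8]
opening: -0.003
```

Emit:
arm_command(commands=[[0, [0, 0, 0.001], [0, 0, 0]], [0, [0, 0, 0.001], [0, 0, 0]], [0, [0, 0, 0.001], [0, 0, 0]]])

```text
clock: 10.4
tool_pos: [0.4306, -0.3266, 0.0254]
tcp_rot: [[0.901, 0.434, 0.001], [0.434, -0.901, 0.0], [0.001, 0.0, -1.0]]
ft_force: [-6.8, 8.0, 29.0]
opening: -0.004
```

Emit:
arm_command(commands=[[0, [0, 0, -0.02], [0, 0, 0]], [0, [0, 0, -0.07], [0, 0, 0]], [0.8, [0.03, 0, -0.13], [0, 0, 0]], [0.8, [0.05, 0, -0.18], [0, 0, 0]], [0.8, [0.05, 0, -0.18], [0, 0, 0]], [0.8, [0.05, 0, -0.18], [0, 0, 0]]])

```text
clock: 11.15
tool_pos: [0.4754, -0.3054, 0.2027]
tcp_rot: [[0.901, 0.434, -0.001], [0.434, -0.901, 0.0], [-0.0, -0.001, -1.0]]
ft_force: [-0.2, -0.2, -1.4]
opening: 0.8
```

```bash
python3 look.py wrist w9;python3 look.py side s9
python3 - <<'E'
import cv2
im=cv2.imread('pics/s9.png');cv2.imwrite('pics/s9c.png',cv2.resize(im[190:310,130:310],(800,533),interpolation=2))
im=cv2.imread('pics/w9.png');cv2.imwrite('pics/w9c.png',cv2.resize(im[40:300,150:350],(600,780)[::1] if 0 else (460,598),interpolation=2))
E
```

```text
11.15 [ 0.4754 -0.3054  0.2027] [ 0.901   0.4338 -0.0007  0.4338 -0.901   0.0003 -0.0005 -0.0006 -1.    ] [-0.2093 -0.1714 -1.438 ] 0.8003627574743967
11.2 [ 0.4749 -0.3053  0.2021] [ 0.9012  0.4335 -0.0018  0.4335 -0.9012  0.0011 -0.0011 -0.0018 -1.    ] [-0.5747  0.5526 -0.2803] 0.79958770369497
```

View pics/w9c.png

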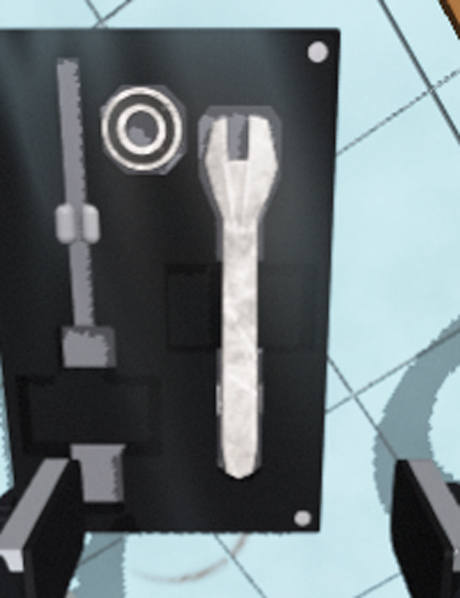

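View pics/s9c.png

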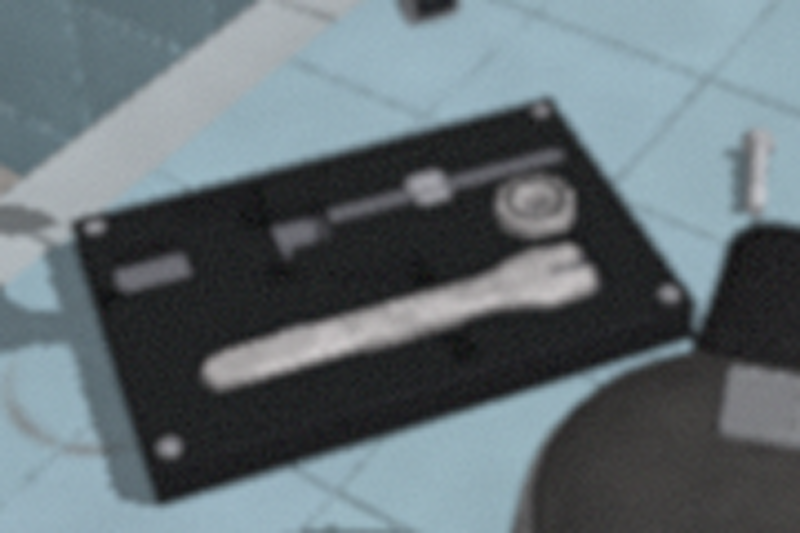

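```bash
cat > dep.py <<'E'
from h import *
import sys
c=np.load(sys.argv[1]+'.npz');a=np.radians(115.7);E=np.array([[np.cos(a),-np.sin(a)],[np.sin(a),np.cos(a)]]);ctr=np.array([.4574,-.273])
d=c['d'];v,u=np.mgrid[0:384,0:512];o,dr=ray(c,np.c_[u.ravel(),v.ravel()]);P=o+dr*d.ravel()[:,None]
q=np.c_[(P[:,:2]-ctr)@E,P[:,2]]
def h(x,y,r=.004):
    k=(abs(q[:,0]-x)<r)&(abs(q[:,1]-y)<r)&(d.ravel()>0);return round(1000*float(np.median(q[k,2])),1) if k.sum()>3 else None
print('spanner',[h(-.038,y) for y in [-.055,-.04,-.02,0,.02,.04,.06,.08]])
print('tray beside',[h(-.068,y) for y in [-.075,-.04,.04,.06,.08]],[h(0,y) for y in [-.04,0,.04,.08]])
print('driver handle',[h(.038,y) for y in [.02,.04,.06,.08,.1]],'blade',[h(.038,y,.002) for y in [-.1,-.08,-.06,-.04,-.02,0]])
E
python3 dep.py w9; python3 dep.py s9
```

```text
spanner [27.3, 27.3, 27.5, 27.4, 27.6, 27.5, 27.7, 27.4]
tray beside [25.6, 25.8, 25.7, 25.7, 25.9] [25.8, 232.9, 25.9, 26.0]
driver handle [12.2, 7.7, 7.8, 11.8, 12.2] blade [22.1, 22.5, 22.5, 23.7, 22.3, 22.8]
spanner [26.6, 26.7, 26.7, 26.5, 27.9, 435.5, 25.6, 25.5]
tray beside [24.3, 470.4, 24.1, 24.4, 23.7] [24.4, 222.1, 24.0, 24.3]
driver handle [11.7, 5.6, 7.0, 9.5, 11.6] blade [None, 22.7, None, None, None, None]
```

Emit:
arm_command(commands=[[0.8, [0.253, -0.306, 0], [0, 0, 32.5]], [0.8, [0.253, -0.306, 0], [0, 0, 32.5]], [0.8, [0.253, -0.306, 0], [0, 0, 32.5]], [0.8, [0.253, -0.306, 0], [0, 0, 32.5]], [0.8, [0.253, -0.306, 0], [0, 0, 32.5]], [0.8, [0.253, -0.306, 0], [0, 0, 32.5]], [0.8, [0.253, -0.306, 0], [0, 0, 32.5]], [0.8, [0.253, -0.306, 0], [0, 0, 32.5]], [0.8, [0.253, -0.306, 0], [0, 0, 32.5]]])

```text
clock: 12.38
tool_pos: [0.5685, -0.0003, 0.2031]
tcp_rot: [[1.0, -0.025, -0.001], [-0.025, -0.999, 0.048], [-0.003, -0.048, -0.999]]
ft_force: [0.3, 0.8, -0.1]
opening: 0.8
```

```bash
python3 look.py wrist w10
```

```text
12.375 [ 0.5685 -0.0003  0.2031] [ 0.9997 -0.0255 -0.0015 -0.0254 -0.9985  0.048  -0.0027 -0.0479 -0.9988] [ 0.2998  0.8448 -0.0822] 0.8000232232746368
```

View pics/w10.png

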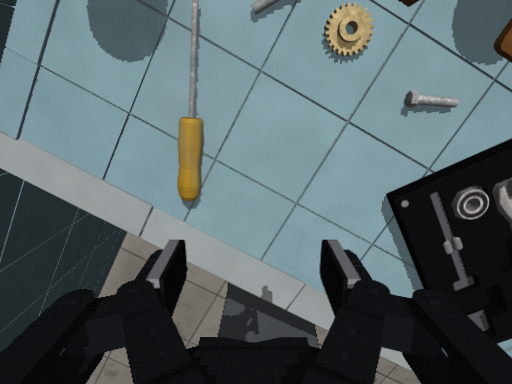

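Run:
```python
from h import *
s=arm.read_state();print(s['clock'],s['joint_pos'],s['dq'],s['tool_pos'])
```

```text
12.425 [-0.02603801  0.3248948   0.03550754  1.28393367  0.04824444  3.14056595] [-0.00404925 -0.00739922 -0.00867139 -0.00163758 -0.00493471 -0.00103546] [ 5.68642936e-01 -9.00466184e-06  2.03211748e-01]
```

Emit:
arm_command(commands=[[0.8, [0, 0, 0], [0, 0, -30]], [0.8, [0, 0, 0], [0, 0, -60]], [0.8, [0, 0, 0], [0, 0, -90]], [0.8, [0, 0, 0], [0, 0, -90]], [0.8, [0, 0, 0], [0, 0, -90]], [0.8, [0, 0, 0], [0, 0, -90]], [0.8, [0, 0, 0], [0, 0, -90]], [0.8, [0, 0, 0], [0, 0, -90]], [0.8, [0, 0, 0], [0, 0, -90]], [0.8, [0, 0, 0], [0, 0, -90]]])

```text
clock: 13.68
tool_pos: [0.5683, -0.0003, 0.2035]
tcp_rot: [[0.026, 1.0, -0.001], [0.999, -0.026, 0.048], [0.048, -0.002, -0.999]]
ft_force: [-0.3, 0.0, 0.3]
opening: 0.8
```

```bash
cat > drv.py <<'E'
from h import *
import sys
np.set_printoptions(precision=4,suppress=True)
def meas(tag,box):
    c=np.load(tag+'.npz');im=c['im'];hsv=cv2.cvtColor(im,cv2.COLOR_BGR2HSV);x0,x1,y0,y1=box
    m=((hsv[...,0]>12)&(hsv[...,0]<35)&(hsv[...,1]>130)&(hsv[...,2]>70)).astype(np.uint8)
    k=np.zeros_like(m);k[y0:y1,x0:x1]=m[y0:y1,x0:x1]
    ct=max(cv2.findContours(k,0,cv2.CHAIN_APPROX_NONE)[0],key=cv2.contourArea)[:,0,:]
    W=toz(c,ct,.0139)[:,:2]
    r=cv2.minAreaRect((W*1000).astype(np.float32));print('rect mm',r)
    bx=cv2.boxPoints(r)/1000;e=[bx[1]-bx[0],bx[2]-bx[1]];L=max(e,key=np.linalg.norm);u=L/np.linalg.norm(L)
    return np.array(r[0])/1000,u,c
if __name__=='__main__':
    cen,u,c=meas('w10',(160,220,100,210))
    if u[0]>0:u=-u
    tip=toz(c,[(196.5,0)],.0139)[0,:2]; print('blade px at top edge',tip)
    neck=toz(c,[(192,116)],.0139)[0,:2];bl=neck-tip;bl/=np.linalg.norm(bl);print('blade dir',bl,np.degrees(np.arctan2(bl[1],bl[0])),'handle dir',u,np.degrees(np.arctan2(u[1],u[0])))
    d=u
    g=cen-.004*bl;print('grasp y=56:',g)
    ang=np.arctan2(bl[1],bl[0]);y=-np.array([-np.sin(ang),np.cos(ang)])  # candidate
    if y[1]<0:y=-y
    x=np.array([-y[1],y[0]]);Rt=np.array([[x[0],y[0],0],[x[1],y[1],0],[0,0,-1.]])
    s=arm.read_state();R=s['tcp_rot'];from scipy.spatial.transform import Rotation as Ro
    print('turn deg',np.degrees(Ro.from_matrix(R.T@Rt).as_rotvec()))
    for t in [(g[0],g[1],.12),(g[0],g[1],.0)]: print('shift',R.T@(np.array(t)-s['tool_pos']))
E
python3 drv.py
```

```text
rect mm ((579.7324829101562, 82.83432006835938), (23.976797103881836, 96.45471954345703), 82.61592102050781)
blade px at top edge [0.7403 0.0613]
blade dir [-0.9924  0.1227] 172.95120000568525 handle dir [-0.9917  0.1285] 172.61592
grasp y=56: [0.5837 0.0823]
turn deg [  1.9176  -2.3264 -84.4259]
shift [0.0789 0.0134 0.0873]
shift [0.0731 0.0137 0.2072]
```

Emit:
arm_command(commands=[[0.6, [0.079, 0.013, 0.087], [1.9, -2.3, -84.4]], [0.6, [0.079, 0.013, 0.087], [1.9, -2.3, -84.4]], [0.6, [0.079, 0.013, 0.087], [1.9, -2.3, -84.4]], [0.6, [0.079, 0.013, 0.087], [1.9, -2.3, -84.4]], [0.6, [0.079, 0.013, 0.087], [1.9, -2.3, -84.4]], [0.6, [0.079, 0.013, 0.087], [1.9, -2.3, -84.4]], [0.6, [0.079, 0.013, 0.087], [1.9, -2.3, -84.4]], [0.6, [0.079, 0.013, 0.087], [1.9, -2.3, -84.4]], [0.6, [0.079, 0.013, 0.087], [1.9, -2.3, -84.4]], [0.6, [0.079, 0.013, 0.087], [1.9, -2.3, -84.4]]])

```text
clock: 14.92
tool_pos: [0.5834, 0.0829, 0.1203]
tcp_rot: [[-0.992, 0.126, -0.0], [0.126, 0.992, 0.001], [0.0, 0.001, -1.0]]
ft_force: [0.0, 0.1, -0.0]
opening: 0.603
```

```bash
python3 look.py wrist w11
```

```text
14.925 [0.5834 0.0829 0.1203] [-0.992   0.1261 -0.      0.1261  0.992   0.0007  0.0001  0.0007 -1.    ] [ 0.0012  0.1371 -0.0163] 0.603021031707014
```

View pics/w11.png

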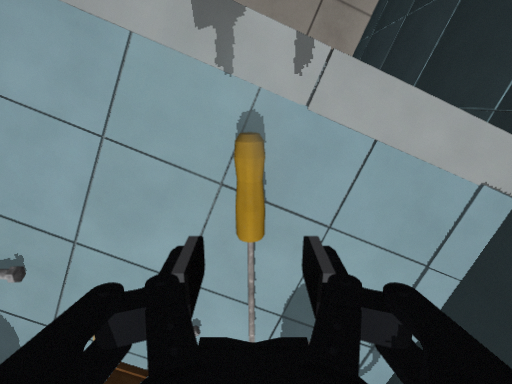

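Run:
```python
from drv import *
cen,u,c=meas('w11',(220,285,110,250))
p=c['p'];R=c['R']
if u[0]>0:u=-u
print(cen,u,np.degrees(np.arctan2(u[1],u[0])))
b=toz(c,[(250.5,243),(251.5,335)],.0139)[:,:2];bl=b[0]-b[1];print('blade ang',np.degrees(np.arctan2(bl[1],bl[0])))
e=toz(c,[(250,132),(250,242)],.0139);print('ends in tool',((e-p)@R)[:,:2]); 
q=(np.r_[cen,.0139]-p)@R;print('handle centre tool',q,'tool x ang',np.degrees(np.arctan2(R[1,0],R[0,0])))
```

```text
rect mm ((584.1511840820312, 81.23735046386719), (25.259052276611328, 97.73045349121094), 82.78997802734375)
[0.5842 0.0812] [-0.9921  0.1255] 172.78996
blade ang 173.2366079280121
ends in tool [[ 0.0495 -0.0015]
 [-0.0509 -0.0016]]
handle centre tool [-0.001  -0.0017  0.1064] tool x ang 172.75518029812773
```

Emit:
arm_command(commands=[[0.6, [-0.0025, -0.001, 0.05], [0, 0, 0]], [0.6, [-0.0025, -0.001, 0.09], [0, 0, 0]], [0.6, [-0.0025, -0.001, 0.107], [0, 0, 0]], [0.6, [-0.0025, -0.001, 0.115], [0, 0, 0]], [0.6, [-0.0025, -0.001, 0.115], [0, 0, 0]], [0, [-0.0025, -0.001, 0.116], [0, 0, 0]], [0, [-0.0025, -0.001, 0.116], [0, 0, 0]], [0, [-0.0025, -0.001, 0.116], [0, 0, 0]], [0, [-0.0025, -0.001, 0.116], [0, 0, 0]], [0, [-0.0025, -0.001, 0.116], [0, 0, 0]]], squeeze=80)

```text
clock: 16.23
tool_pos: [0.5864, 0.082, 0.0054]
tcp_rot: [[-0.993, 0.122, 0.002], [0.122, 0.993, 0.001], [-0.002, 0.001, -1.0]]
ft_force: [-0.7, -0.8, 6.0]
opening: 0.273
```

Emit:
arm_command(commands=[[0, [0, 0, -0.02], [0, 0, 0]], [0, [0, 0, -0.07], [0, 0, 0]], [0, [0, 0, -0.12], [0, 0, 0]], [0, [0, 0, -0.12], [0, 0, 0]], [0, [0, 0, -0.12], [0, 0, 0]]])

```text
clock: 16.85
tool_pos: [0.5855, 0.0818, 0.1241]
tcp_rot: [[-0.993, 0.122, 0.0], [0.122, 0.993, 0.001], [-0.0, 0.001, -1.0]]
ft_force: [-0.5, -1.1, -2.5]
opening: 0.277
```

```bash
python3 look.py wrist w12;  python3 look.py side s12;python3 - <<'E'
import cv2
im=cv2.imread('pics/s12.png');cv2.imwrite('pics/s12c.png',cv2.resize(im[60:230,190:360],(600,600),interpolation=2))
E
```

```text
16.85 [0.5855 0.0818 0.1241] [-0.9926  0.1216  0.0001  0.1216  0.9926  0.0007 -0.      0.0007 -1.    ] [-0.5415 -1.0756 -2.4861] 0.27716400811870434
16.9 [0.585  0.0817 0.1233] [-0.9926  0.1216 -0.0014  0.1216  0.9926  0.0005  0.0015  0.0003 -1.    ] [-0.9015  0.6425 -1.3739] 0.2778570191238279
```

View pics/w12.png

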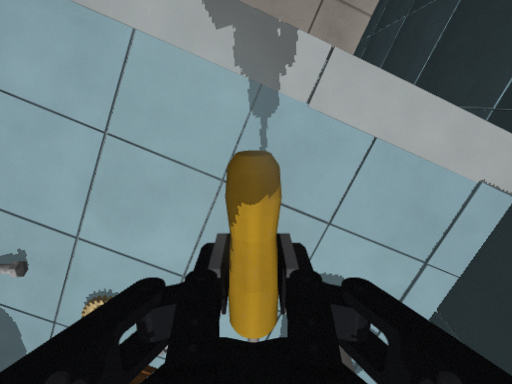

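View pics/s12c.png

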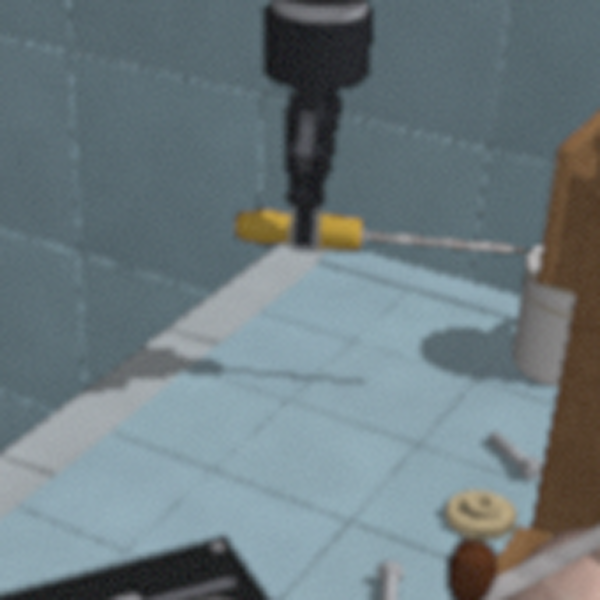

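Run:
```python
from h import *
np.set_printoptions(precision=4,suppress=True)
c=np.load('w12.npz');p=c['p'];R=c['R']
for z in (.1326,.138): print('end wrist',z,(toz(c,[(253,151),(226,195),(280,195)],z)-p)@R)
c=np.load('s12.npz');p=c['p'];R=c['R']
k=170/600
for nm,px in [('end',(235,226)),('neck',(362,232)),('tip?',(526,251)),('blade mid',(440,240))]:
    o,d=ray(c,[(190+px[0]*k,60+px[1]*k)]);o2=(o-p)@R;d2=d[0]@R
    s=-o2[1]/d2[1];print(nm,o2+s*d2)
```

```text
end wrist 0.1326 [[ 0.0526  0.0011 -0.0085]
 [ 0.0315 -0.0118 -0.0085]
 [ 0.0316  0.014  -0.0085]]
end wrist 0.138 [[ 0.0535  0.0011 -0.0139]
 [ 0.0333 -0.0113 -0.0139]
 [ 0.0333  0.0134 -0.0139]]
end [ 0.0523  0.     -0.005 ]
neck [-0.0423  0.     -0.0089]
tip? [-0.1629  0.     -0.0054]
blade mid [-0.0998  0.     -0.008 ]
```

Emit:
arm_command(commands=[[0, [0.06, 0, 0], [0, 0, 0]], [0, [0.12, 0, 0], [0, 0, 0]], [0, [0.151, -0.366, 0.0], [0, 0, -32.7]], [0, [0.151, -0.366, 0.0], [0, 0, -32.7]], [0, [0.151, -0.366, 0.0], [0, 0, -32.7]], [0, [0.151, -0.366, 0.0], [0, 0, -32.7]], [0, [0.151, -0.366, 0.0], [0, 0, -32.7]], [0, [0.151, -0.366, 0.0], [0, 0, -32.7]], [0, [0.151, -0.366, 0.02], [0, 0, -32.7]], [0, [0.151, -0.366, 0.04], [0, 0, -32.7]], [0, [0.151, -0.366, 0.04], [0, 0, -32.7]], [0, [0.151, -0.366, 0.04], [0, 0, -32.7]]])

```text
clock: 18.45
tool_pos: [0.3913, -0.2627, 0.084]
tcp_rot: [[-0.901, -0.434, -0.001], [-0.434, 0.901, 0.001], [0.0, 0.001, -1.0]]
ft_force: [-0.3, -0.2, -0.5]
opening: 0.269
```

```bash
python3 look.py wrist w13;python3 look.py side s13;python3 look.py top t13;python3 - <<'E'
import cv2
im=cv2.imread('pics/s13.png');cv2.imwrite('pics/s13c.png',cv2.resize(im[130:310,120:320],(660,594),interpolation=2))
im=cv2.imread('pics/t13.png');cv2.imwrite('pics/t13c.png',cv2.resize(im[150:310,230:390],(600,600),interpolation=2))
E
```

```text
18.45 [ 0.3913 -0.2627  0.084 ] [-0.9007 -0.4344 -0.0006 -0.4344  0.9007  0.0011  0.0001  0.0013 -1.    ] [-0.3205 -0.2116 -0.5292] 0.26875521866688123
18.5 [ 0.3917 -0.2629  0.0844] [-0.9006 -0.4346  0.0001 -0.4346  0.9006  0.0006 -0.0003  0.0005 -1.    ] [-0.0427 -0.3669 -0.7334] 0.2765090635710295
18.55 [ 0.3918 -0.2629  0.0846] [-0.9006 -0.4347  0.0006 -0.4347  0.9006  0.0003 -0.0006 -0.     -1.    ] [ 0.0015  0.0933 -1.0146] 0.2761438222028547
```

View pics/w13.png

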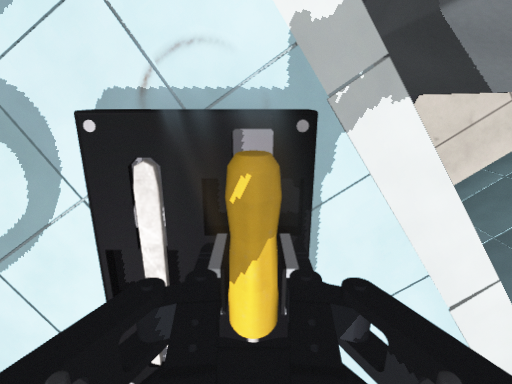

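View pics/s13c.png

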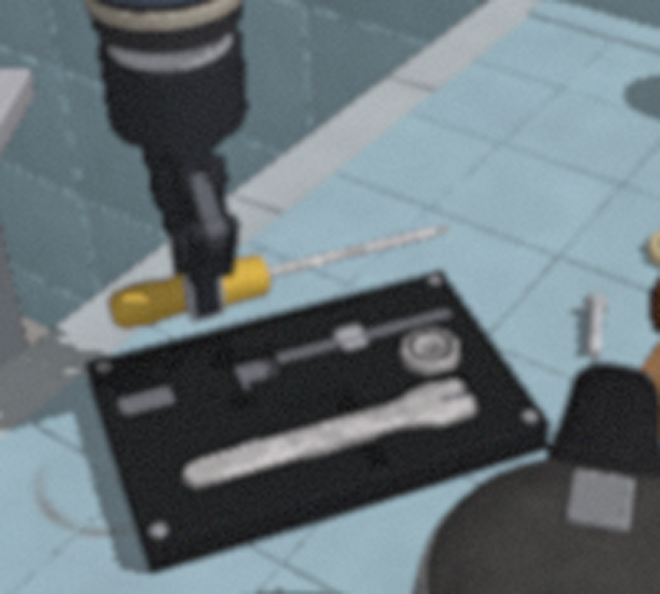

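View pics/t13c.png

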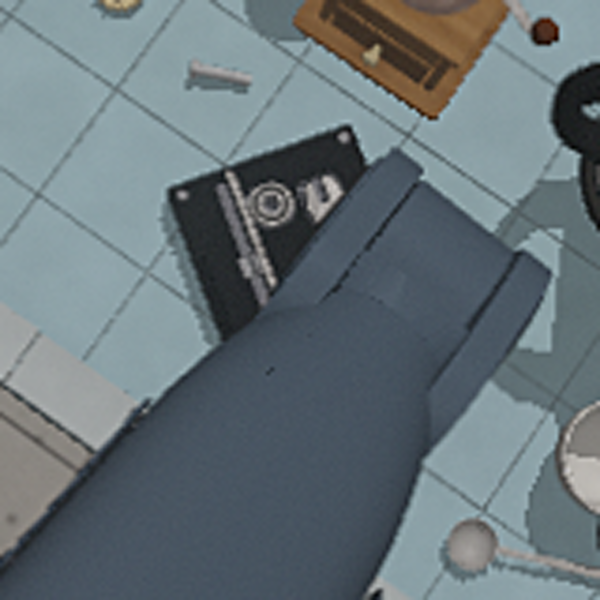

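```bash
cat > chk.py <<'E'
from h import *
import sys
np.set_printoptions(precision=4,suppress=True)
tag=sys.argv[1];px=eval(sys.argv[2])
c=np.load(tag+'.npz');p=c['p'];R=c['R'];g=cv2.cvtColor(c['im'],cv2.COLOR_BGR2GRAY)
a=np.radians(115.7);E=np.array([[np.cos(a),-np.sin(a)],[np.sin(a),np.cos(a)]])
P=toz(c,px,.0245);d=P[1]-P[0];print(np.linalg.norm(d),np.degrees(np.arctan2(d[1],d[0])))
ctr=P[:,:2].mean(0)-E@[0,.1146];print('ctr',ctr,'tcp in tray',(p[:2]-ctr)@E,'old',(p[:2]-[.4574,-.273])@E,'toolx ang',np.degrees(np.arctan2(R[1,0],R[0,0])))
E
python3 chk.py w13 '[(89,126),(303,126)]'
python3 - <<'E'
from h import *
np.set_printoptions(precision=4,suppress=True)
# driver handle in w13: mid columns per row at z of axis
c=np.load('w13.npz');p=c['p'];R=c['R'];hsv=cv2.cvtColor(c['im'],cv2.COLOR_BGR2HSV)
m=(hsv[...,0]>12)&(hsv[...,0]<35)&(hsv[...,1]>130)&(hsv[...,2]>70)
for r in range(160,335,15):
    x=np.nonzero(m[r,200:300])[0]+200
    q=(toz(c,[(x.min()-.5,r),(x.max()+.5,r)],p[2]+.0085)-p)@R;print(r,x.min(),x.max(),q.mean(0)[:2],abs(q[1,1]-q[0,1]))
E
```

```text
0.14352801877605864 115.7257755906927
ctr [ 0.4589 -0.2721] tcp in tray [0.0377 0.0568] old [0.0379 0.0551] toolx ang -154.25092122861727
160 230 275 [0.048  0.0003] 0.02116982444483638
175 226 279 [0.0409 0.0003] 0.025228070252270505
190 225 281 [0.0336 0.0006] 0.027041089783546263
205 226 280 [0.026  0.0006] 0.026503205973836673
220 228 278 [0.0182 0.0006] 0.024970842936569246
235 230 276 [0.0102 0.0006] 0.02339048044053476
250 229 277 [0.0019 0.0006] 0.024796144287890957
265 229 277 [-0.0067  0.0006] 0.025222565570165344
280 229 277 [-0.0157  0.0006] 0.02566629733926367
295 228 278 [-0.0249  0.0006] 0.027195159847449996
310 228 277 [-0.0345  0.0004] 0.027153146207122218
325 231 275 [-0.0444  0.0007] 0.024898745113679344
```

Emit:
arm_command(commands=[[0, [-0.001, 0, 0.02], [0, 0, 0]], [0, [-0.001, 0, 0.035], [0, 0, 0]], [0, [-0.001, 0, 0.048], [0, 0, 0]], [0, [-0.001, 0, 0.05], [0, 0, 0]], [0, [-0.001, 0, 0.05], [0, 0, 0]]])

```text
clock: 19.23
tool_pos: [0.3925, -0.2627, 0.0343]
tcp_rot: [[-0.901, -0.434, 0.0], [-0.434, 0.901, 0.0], [-0.0, 0.0, -1.0]]
ft_force: [-0.4, -1.0, -0.7]
opening: 0.274
```

```bash
python3 look.py wrist w14;python3 look.py side s14;python3 - <<'E'
import cv2
im=cv2.imread('pics/s14.png');cv2.imwrite('pics/s14c.png',cv2.resize(im[180:300,140:290],(750,600),interpolation=2))
E
```

```text
19.225 [ 0.3925 -0.2627  0.0343] [-0.9009 -0.4341  0.0002 -0.4341  0.9009  0.0005 -0.0004  0.0003 -1.    ] [-0.4305 -0.9641 -0.6599] 0.27389924374326385
19.275 [ 0.3926 -0.2628  0.0345] [-0.9009 -0.4341  0.0005 -0.4341  0.9009  0.0002 -0.0006 -0.     -1.    ] [-0.011  -0.1282 -1.356 ] 0.2768111336229807
```

View pics/w14.png

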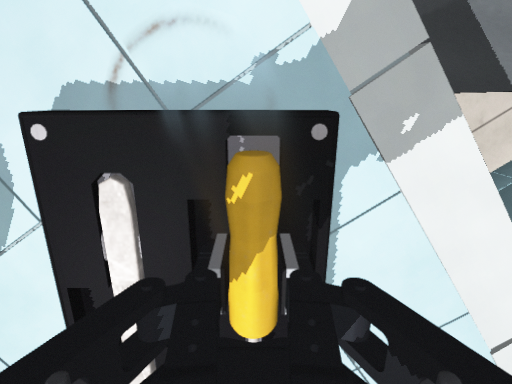

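View pics/s14c.png

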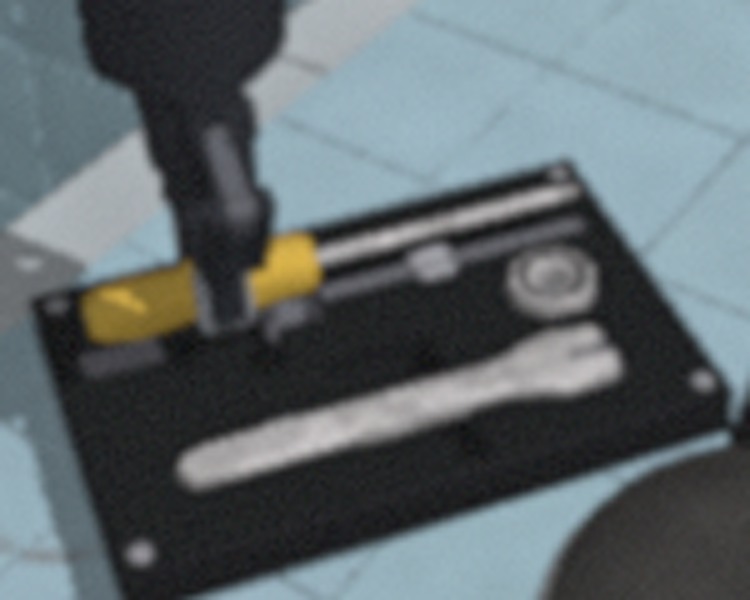

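Emit:
arm_command(commands=[[0, [0.001, 0.0005, 0.006], [0, 0, 0]], [0, [0.001, 0.0005, 0.011], [0, 0, 0]], [0, [0.001, 0.0005, 0.014], [0, 0, 0]], [0, [0.001, 0.0005, 0.016], [0, 0, 0]], [0, [0.001, 0.0005, 0.016], [0, 0, 0]]])

```text
clock: 19.95
tool_pos: [0.3915, -0.2629, 0.0183]
tcp_rot: [[-0.901, -0.434, 0.001], [-0.434, 0.901, 0.0], [-0.001, -0.0, -1.0]]
ft_force: [-0.9, -1.2, 3.7]
opening: 0.277
```

Emit:
arm_command(commands=[[0.42, [0, 0, 0], [0, 0, 0]], [0.42, [0, 0, 0], [0, 0, 0]], [0.42, [0, 0, 0], [0, 0, 0]], [0.42, [0, 0, -0.02], [0, 0, 0]], [0.42, [0, 0, -0.06], [0, 0, 0]], [0.42, [0, 0, -0.1], [0, 0, 0]], [0.42, [0, 0, -0.1], [0, 0, 0]]])

```text
clock: 20.82
tool_pos: [0.3927, -0.2637, 0.1206]
tcp_rot: [[-0.901, -0.434, 0.004], [-0.434, 0.901, -0.002], [-0.003, -0.004, -1.0]]
ft_force: [0.2, -0.4, -0.4]
opening: 0.421
```

```bash
python3 look.py wrist w15;python3 look.py side s15;python3 - <<'E'
import cv2
im=cv2.imread('pics/s15.png');cv2.imwrite('pics/s15c.png',cv2.resize(im[180:300,140:290],(750,600),interpolation=2))
E
```

```text
20.825 [ 0.3927 -0.2637  0.1206] [-0.9008 -0.4341  0.0042 -0.4342  0.9008 -0.0022 -0.0029 -0.0039 -1.    ] [ 0.2148 -0.4329 -0.4452] 0.42081370152996816
20.875 [ 0.3919 -0.2631  0.119 ] [-0.9009 -0.4341  0.0022 -0.4341  0.9009 -0.0008 -0.0016 -0.0017 -1.    ] [ 0.3837 -0.3526 -0.1638] 0.42353892504237006
```

View pics/w15.png

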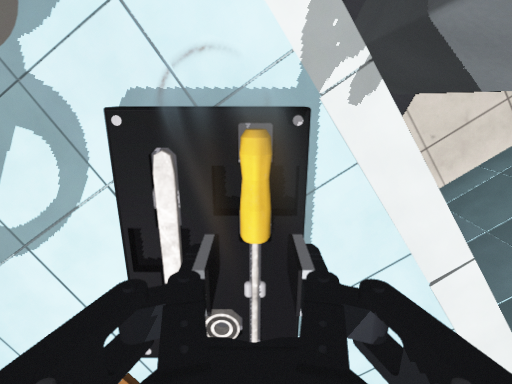

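View pics/s15c.png

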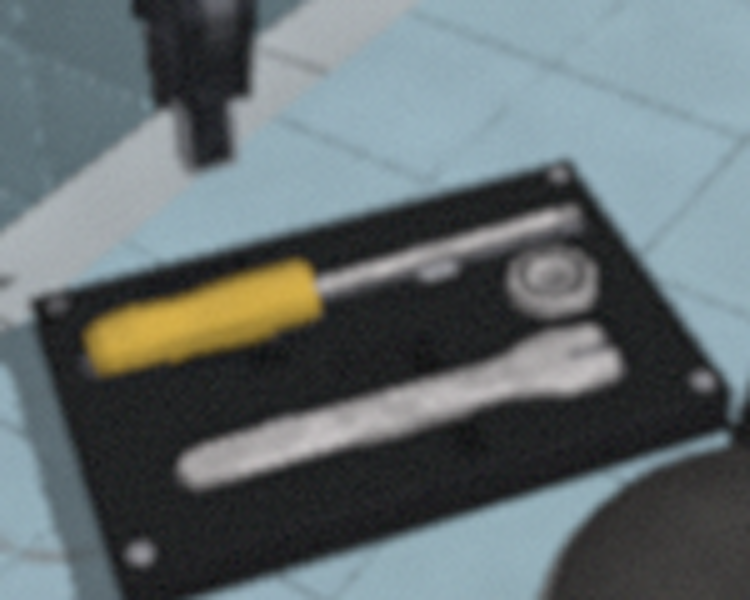

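Emit:
arm_command(commands=[[0, [-0.05, 0, 0], [0, 0, 0]], [0, [-0.095, 0, 0.02], [0, 0, 0]], [0, [-0.095, 0, 0.055], [0, 0, 0]], [0, [-0.095, 0, 0.075], [0, 0, 0]], [0, [-0.095, 0, 0.075], [0, 0, 0]], [0, [-0.095, 0, 0.075], [0, 0, 0]]])

```text
clock: 21.68
tool_pos: [0.4767, -0.2214, 0.0431]
tcp_rot: [[-0.901, -0.434, -0.0], [-0.434, 0.901, 0.001], [-0.0, 0.001, -1.0]]
ft_force: [0.4, -0.3, 0.5]
opening: 0.001
```

```bash
python3 look.py wrist w16;python3 look.py side s16;python3 - <<'E'
import cv2
import numpy as np
from h import *
im=cv2.imread('pics/s16.png');cv2.imwrite('pics/s16c.png',cv2.resize(im[180:300,140:290],(750,600),interpolation=2))
p=np.load('s16.npz')['p'];a=np.radians(115.7);E=np.array([[np.cos(a),-np.sin(a)],[np.sin(a),np.cos(a)]]);print((p[:2]-[.4574,-.273])@E)
E
```

```text
21.675 [ 0.4767 -0.2214  0.0431] [-0.901  -0.4339 -0.0004 -0.4339  0.901   0.0009 -0.      0.0009 -1.    ] [ 0.3515 -0.3323  0.5272] 0.0013406722688270529
21.725 [ 0.4769 -0.2216  0.0435] [-0.901  -0.4338  0.0005 -0.4338  0.901   0.0004 -0.0006  0.0002 -1.    ] [ 0.4034 -0.113   1.6105] -4.699710163338553e-05
[ 0.037829   -0.03989085]
```

View pics/w16.png

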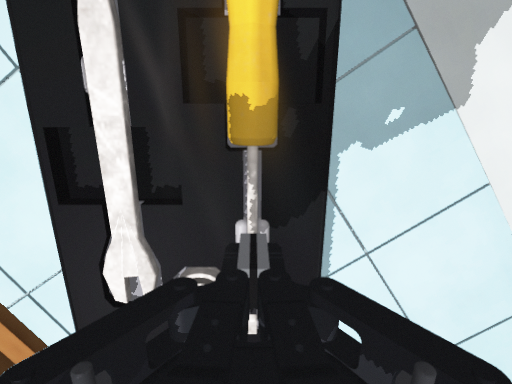

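View pics/s16c.png

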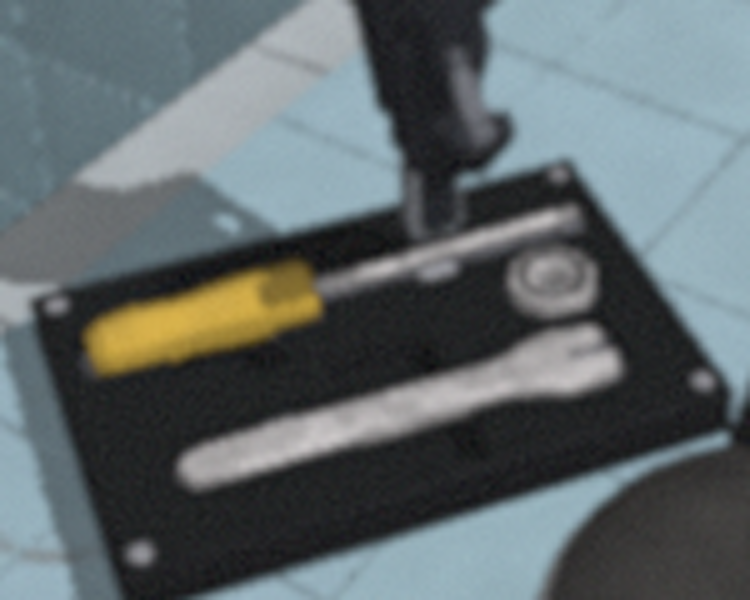

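Centred over the blade between the rollers. Pressing stepwise.

Emit:
arm_command(commands=[[0, [0, 0, 0.006], [0, 0, 0]], [0, [0, 0, 0.01], [0, 0, 0]], [0, [0, 0, 0.012], [0, 0, 0]], [0, [0, 0, 0.0135], [0, 0, 0]], [0, [0, 0, 0.0135], [0, 0, 0]]])

```text
clock: 22.4
tool_pos: [0.4769, -0.2214, 0.03]
tcp_rot: [[-0.901, -0.434, 0.0], [-0.434, 0.901, 0.0], [-0.001, 0.0, -1.0]]
ft_force: [-1.1, 0.6, 7.0]
opening: -0.006
```

Emit:
arm_command(commands=[[0, [0, 0, 0.001], [0, 0, 0]], [0, [0, 0, 0.002], [0, 0, 0]], [0, [0, 0, 0.003], [0, 0, 0]], [0, [0, 0, 0.003], [0, 0, 0]]])

```text
clock: 22.9
tool_pos: [0.4771, -0.2212, 0.0269]
tcp_rot: [[-0.901, -0.434, 0.001], [-0.434, 0.901, 0.001], [-0.001, 0.0, -1.0]]
ft_force: [1.1, 1.3, 3.7]
opening: 0.002
```

Emit:
arm_command(commands=[[0, [0, 0, 0.001], [0, 0, 0]], [0, [0, 0, 0.0015], [0, 0, 0]], [0, [0, 0, 0.0015], [0, 0, 0]]])

```text
clock: 23.28
tool_pos: [0.4772, -0.2213, 0.0265]
tcp_rot: [[-0.901, -0.434, 0.002], [-0.434, 0.901, 0.001], [-0.002, -0.0, -1.0]]
ft_force: [-3.6, 4.2, 20.0]
opening: -0.001
```

Emit:
arm_command(commands=[[0, [0, 0, -0.03], [0, 0, 0]], [0, [0, 0, -0.09], [0, 0, 0]], [0.5, [-0.03, 0.03, -0.15], [0, 0, 0]], [0.9, [-0.07, -0.03, -0.2], [0, 0, 0]], [0.9, [-0.07, -0.03, -0.2], [0, 0, 0]], [0.9, [-0.07, -0.03, -0.2], [0, 0, 0]]])

```text
clock: 24.02
tool_pos: [0.5544, -0.2189, 0.2255]
tcp_rot: [[-0.901, -0.434, 0.002], [-0.434, 0.901, -0.0], [-0.001, -0.001, -1.0]]
ft_force: [-0.0, 0.9, -0.8]
opening: 0.847
```

```bash
python3 look.py wrist w17;python3 look.py side s17;python3 dep.py w17;python3 dep.py s17
python3 - <<'E'
import cv2
im=cv2.imread('pics/s17.png');cv2.imwrite('pics/s17c.png',cv2.resize(im[180:300,140:290],(750,600),interpolation=2))
E
```

```text
24.025 [ 0.5544 -0.2189  0.2255] [-0.9009 -0.434   0.0018 -0.434   0.9009 -0.0004 -0.0014 -0.0011 -1.    ] [-0.0052  0.9074 -0.8074] 0.8469130931212411
24.075 [ 0.5528 -0.2182  0.2244] [-0.9009 -0.4339 -0.0007 -0.4339  0.9009  0.0007  0.0003  0.0009 -1.    ] [ 0.4831  0.633  -0.3493] 0.8975572646702704
spanner [27.4, 27.5, 27.3, 27.4, 27.3, 27.6, 27.5, None]
tray beside [25.7, 25.5, 26.0, 25.7, None] [25.8, 25.6, 25.6, None]
driver handle [38.1, 39.1, 37.8, None, None] blade [289.0, 27.5, 28.0, 28.1, 28.3, 27.5]
spanner [26.2, 25.9, 25.9, 26.2, 26.0, 26.2, 25.9, 25.9]
tray beside [24.1, 24.0, 23.6, 24.4, 23.8] [24.5, 22.4, 24.3, 24.4]
driver handle [37.2, 37.0, 35.6, 36.5, 36.4] blade [288.7, None, None, None, None, None]
```

View pics/w17.png

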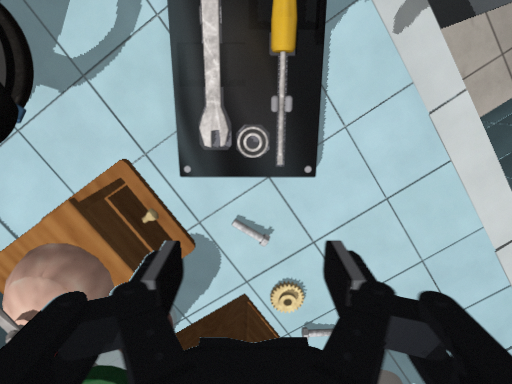

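View pics/s17c.png

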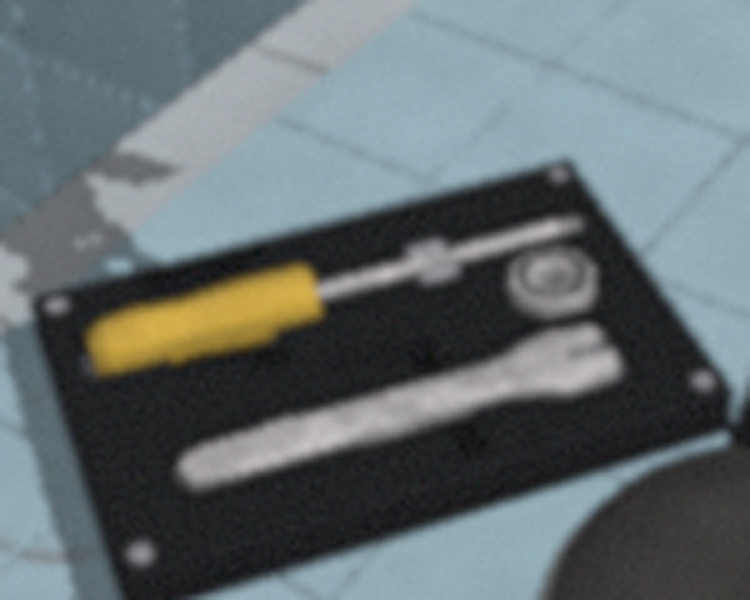

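```bash
python3 -c "
from bench import arm
print(arm.hand_in())"
```

```text
the job is handed in; nothing more can be done
None
```

I put the spanner back first, then the screwdriver. Each lies the right way round in its recess and is pressed down between its rollers. I handed in at about 24 s on the robot's clock, with the gripper clear of everything.

**Spanner:** it went down past the rollers until it bottomed with its top at 25.4 mm, against 25.5 mm for home. Depth readings along its length show it level, about 1.5 to 2 mm above the tray's top.

**Screwdriver:** the handle stands 12 to 13 mm above the tray's top, as it should. The blade passed the rollers at a little over 7 N and bottomed with its top at 26.5 to 27 mm, against 27 mm for home.

**Left alone:** the bearing, the gear and the bolts were not touched.

**Forces:** the highest press was 29 N on the spanner and 20 N on the blade, at the fingertips. The spanner needed about 23 N to start through its rollers, more than the 10 to 15 N given.

**Checks that disagreed:**
- Wrist-camera depths read about 2 mm high, so I judged heights against the tray's top.
- Two views of the screwdriver handle differed by about 4 mm along its length, so I took a middle value.
- On the way to the screwdriver the last joint reached the end of its range. The arm stopped short and slightly tilted, so I turned the gripper half round and carried on.

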